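# Sort the X-ray test objects and cover the grid bin

## Task

First fold the steel gate at the front of the cork shelf all the way down. Then sort every test object on the cork into its bin: aluminium step wedges into the blue bin, orange marker discs into the orange bin, brass grids into the yellow bin with the two pins. When all of them are in, lower the cover plate over the yellow bin's pins until it lies flush on the rim (even if no grid was there); leave the gate down and everything else where it stands.

Things in the scene. Friction and masses are not known exactly. Their poses are not given: they have to be found in the camera images.
- shelf: cork-lined shelf board fixed on the table, 400 (own x) x 460 (own y) x 12 thick; origin at the centre of its underside; the test objects lie on its cork top
- gate (a joint): steel gate along the shelf's front (-x) lip, 400 wide x 102 high x 4 thick, hinged along its lower edge; 0 = upright, grows as it folds outwards and down towards the robot, 1.45 = fully down; a light hinge, which past about 0.4 falls down by itself
- gate_top (a point): middle of the gate's top edge (the edge is a round rail of 10 diameter along the shelf's y)
- gate_hinge (a point): middle of the gate's hinge line, at the foot of the gate
- wedge_a: aluminium step wedge, 90 long (own x) x 34 wide (own y); five 18 mm steps rising from 6 mm high at -x to 30 mm high at +x; origin at the centre of its underside; centre of mass 12 mm towards +x; 0.16 kg; may be absent
- wedge_b: aluminium step wedge, 90 long (own x) x 34 wide (own y); five 18 mm steps rising from 6 mm high at -x to 30 mm high at +x; origin at the centre of its underside; centre of mass 12 mm towards +x; 0.16 kg; may be absent
- disc_a: orange acrylic bead marker disc, 62 diameter x 14 thick, with tiny steel beads on top; origin at the centre of its underside; may be absent
- disc_b: orange acrylic bead marker disc, 62 diameter x 14 thick, with tiny steel beads on top; origin at the centre of its underside; may be absent
- grid_a: brass resolution grid, a flat plate 84 long (own x) x 50 wide (own y) x 12 thick with dark slits; origin at the centre of its underside; 0.3 kg; may be absent
- grid_b: brass resolution grid, a flat plate 84 long (own x) x 50 wide (own y) x 12 thick with dark slits; origin at the centre of its underside; 0.3 kg; may be absent
- bin_wedge: blue open bin fixed to the table, 140 (own x) x 120 (own y) x 60 high outside, walls and floor 5 thick; origin at the centre of its underside; for step wedges
- bin_disc: orange open bin fixed to the table, 140 (own x) x 120 (own y) x 60 high outside, walls and floor 5 thick; origin at the centre of its underside; for marker discs
- bin_grid: yellow open bin fixed to the table, 140 (own x) x 120 (own y) x 60 high outside, walls and floor 5 thick; origin at the centre of its underside; for brass grids; at the middle of each y side stands a ledge level with the rim, 50 x 26 (it reaches to y = +-86), that carries an upright steel locating pin of 12 diameter at y = +-73, 24 high above the rim, with a tapered tip
- pin_left (a point): tip of the pin on the yellow bin's own +y side
- pin_right (a point): tip of the pin on the yellow bin's own -y side
- cover: aluminium cover plate for the yellow bin, lying on the table at the start, 140 (own x) x 172 (own y) x 6 thick, with two through holes of 16 diameter at y = +-73 and a black bar handle on top: 16 thick (own x) x 70 long (own y), from 6 to 42 above the underside; origin at the centre of its underside; 0.45 kg; either way round fits
- lead_brick: dull lead brick 50 x 100 x 50, at the back of the shelf; leave alone
- jar: amber jar, 48 diameter x 75 high, at the back of the shelf; leave alone
- loupe: black film loupe 52 diameter x 45 high, near the robot; leave alone
- dust_brush: dust brush lying left of the shelf; leave alone
Things that resemble listed ones, but are neither listed nor needed, are in the scene too. What is shaped like the disc_b but pink or turquoise is not meant.

How it is judged (in metres and radians):
On the way, in this order (a step that is already met when the one before it is completed fails the run):
1. the gate is folded down (value of joint gate above 1.2 rad), for 0.2 s.
2. every test object present lies in the bin of its type (x of wedge_a in the frame of bin_wedge between -0.068 and 0.068 m and y of wedge_a in the frame of bin_wedge between -0.058 and 0.058 m and z of wedge_a in the frame of bin_wedge between 0 and 0.06 m and x of wedge_b in the frame of bin_wedge between -0.068 and 0.068 m and y of wedge_b in the frame of bin_wedge between -0.058 and 0.058 m and z of wedge_b in the frame of bin_wedge between 0 and 0.06 m and x of disc_a in the frame of bin_disc between -0.068 and 0.068 m and y of disc_a in the frame of bin_disc between -0.058 and 0.058 m and z of disc_a in the frame of bin_disc between 0 and 0.06 m and x of disc_b in the frame of bin_disc between -0.068 and 0.068 m and y of disc_b in the frame of bin_disc between -0.058 and 0.058 m and z of disc_b in the frame of bin_disc between 0 and 0.06 m and x of grid_a in the frame of bin_grid between -0.068 and 0.068 m and y of grid_a in the frame of bin_grid between -0.058 and 0.058 m and z of grid_a in the frame of bin_grid between 0 and 0.06 m and x of grid_b in the frame of bin_grid between -0.068 and 0.068 m and y of grid_b in the frame of bin_grid between -0.058 and 0.058 m and z of grid_b in the frame of bin_grid between 0 and 0.06 m), for 0.2 s.
3. the cover plate rests flush on the yellow bin, over both pins (z of cover in the frame of bin_grid between 0.056 and 0.063 m and angle between the z axis of cover and the z axis of bin_grid, either way round below 0.03 rad and angle between the y axis of cover and the y axis of bin_grid, either way round below 0.06 rad and x of cover in the frame of bin_grid between -0.005 and 0.005 m and y of cover in the frame of bin_grid between -0.005 and 0.005 m), for 0.2 s.
At the end, for the whole second after the job is handed in: Gate above 1.2 rad; each object present inside its own bin (origin within 68 mm in x, 58 mm in y of the bin centre, below its rim); cover centred on the yellow bin within 5 mm, underside 56 to 63 mm above the bin's underside, level within 0.03 rad; all at rest (all of step 2 and all of step 3 and value of joint gate above 1.2 rad and linear speed of each of wedge_a, wedge_b, disc_a, disc_b, grid_a, grid_b, cover below 0.02 m/s); the robot touches nothing.
It fails at once if the lead brick is shifted by more than 40 mm (distance of lead_brick from where it was at the start of the episode above 0.04 m).
It fails at once if the jar is shifted by more than 40 mm (distance of jar from where it was at the start of the episode above 0.04 m).
It fails at once if the loupe is shifted by more than 40 mm (distance of loupe from where it was at the start of the episode above 0.04 m).
It fails at once if the dust brush is shifted by more than 40 mm (distance of dust_brush from where it was at the start of the episode above 0.04 m).
Of wedge_a, wedge_b, disc_a, disc_b, grid_a, grid_b only 4 to 6 are there at a start; the rules pass over those that are not, and their reading is None.
At some moment in a run one of wedge_a, wedge_b, disc_a, disc_b, grid_a, grid_b may be knocked a few centimetres aside while the robot is not near it.
It also fails if it takes over 210 s, if anything falls off the work surface, if the arm or the gripper's body presses on something with over 40 N, if the wrist force passes 120 N, or if a joint passes its speed limit or range.

## Robot

A 6-joint arm with a two-finger parallel gripper is mounted at the origin on the work surface. World frame = base frame: x ahead of the robot, y to its left, z up, the work surface at z = 0. Lengths are in mm, angles in rad, forces in N, time in s.
With the tool pointing down it reaches from about 300 to 775 mm from the base axis. Payload 14.6 kg.
Tool frame: the origin (TCP) lies between the finger pads; the fingertips stand 8 mm ahead of it and the grasp point (between the pads) lies 11 mm behind it; x points along the fingers, y is the direction in which the jaws open and shut, and the axes are right-handed (so a half turn about x gives the same grasp; the last joint's range is limited). The gripper opens to 94 mm and grips with 3 to 60 N. Pads are 16 mm wide; open, the fingers measure 119 mm over their backs; the gripper's body (75 mm by 177 mm) begins 78 mm behind the grasp point.
Start: joints at [-1.355, 0.3, 1.521, -0, 1.321, -0.067], TCP at [153.468, -528.145, 213.446] pointing down, gripper open.
Joint ranges: [-3.03, 3.03], [-0.79, 2.21], [0.23, 2.52], [-1.04, 4.18], [0, 3.07], [-2.55, 2.55]. Speed limits (rad/s): [2.22, 2.22, 2.57, 3.14, 3.14, 3.14].

## Interface

Orientations are given as [roll, pitch, yaw] about the fixed x, y, z axes, in that order (R = Rz(yaw) Ry(pitch) Rx(roll)).
In Python, from cell import telemetry, camera, calibration, order gives the robot as it stands.
- The arm moves only by the shell command python3 -m handwheel 'ROWS' [FORCE]. ROWS is JSON, a list of rows, each a list of 7 numbers: the turn, a rotation vector about the tool's x, y, z as a fraction of full scale, then the shift along the tool's x, y, z as a fraction of full scale, then the opening, from 0 (shut) to 1 (fully open). A call has 1 to 12 rows; each row is the pose to reach, as a shift and turn from the pose measured when the call began, along the tool's axes at that moment, turning the shorter way round; what a row does not reach only later rows make up. Full scale, the value 1, is 300 mm for a shift and pi rad for a turn. A row lasts 1/8 s, in which the tool goes at most 62.5 mm and 10.7 degrees, less where a joint would pass 70% of its speed; a pose out of reach is approached as far as the arm can. A call with a number of a shift or a turn outside -1 to 1 is refused whole. A call with a gripper value outside its range is refused whole. The fingers move at their own pace and stop on an object; FORCE is the grip in N (left out, the last holds). Time passes only in rows, so rows that repeat a pose let the fingers close. It gives the time, the measured TCP pose, the force and the opening at its end, in the units of the state.
- telemetry.read_state(): the state, without advancing time (a new reading comes with each control period).
- camera(name): name is "scene" or "top" or "wrist"; returns the picture (480x640x3 uint8, red, green, blue); there is no depth.
- calibration(name): a dict with "fov_y" (degrees; the focal length in pixels is half the picture's height over the tangent of half this angle, whatever the lens; pixels are square), "cx", "cy" (the principal point, pixels), "k1" (the pictures are not rectified: a ray, as slopes to the right and down, at radius r is drawn at 1 + k1 r^2 times it, then the intrinsics apply), "position" and "attitude" of the camera in the world. Camera axes: x right, y down, z forward; pixel columns grow to the right and rows downward; lengths in mm; the calibration is good to about 2 mm. A picture is of the moment at which its call begins: read the wrist's pose just before it. calibration takes no time and is no camera call; for the wrist camera it gives the pose at the moment of the call.
- order.sign_off(): hands the job in, once; it reports no verdict.
The state is a dict: "clock": time; "joints": joint angles; "qd": joint speeds; "effort": joint torques, N m; "eef_pos": TCP position; "eef_rot": TCP orientation; "wrist_force": force on the tool from outside, world axes, zero at the start; "moment": the same for the moment, N m; "finger_gap": finger opening in mm.
Only numpy, scipy, OpenCV 4.12 (cv2) and the standard library are available. Lean on these libraries where they do the work, as an engineer would, in place of code of your own. Each camera call takes 0.05 s, during which the arm holds its last target.

## Working session

There is one attempt and no reset: what is moved stays moved. The work goes in short steps, Python scripts to look and compute and a shell command to move; the robot and the scene stay as the last step left them, time stands still between calls to the robot, and variables do not carry over. Pictures are saved under pics/ and viewed, and the job is handed in when it is done.

```bash
ls; mkdir -p pics; python3 - <<'E'
from cell import telemetry, camera, calibration, order
import cv2
print(telemetry.read_state())
for n in ["scene","top","wrist"]:
    print(n,calibration(n))
    cv2.imwrite(f"pics/{n}0.png",camera(n)[:,:,::-1])
E
```

```text
pics
{'clock': 0.0, 'joints': array([-1.35457252e+00,  3.00471692e-01,  1.52158272e+00,  7.12671746e-06,
        1.32071869e+00, -6.66259270e-02]), 'qd': array([-3.72825680e-04,  1.58878485e-03, -5.48390979e-05,  1.13878261e-03,
        7.02325973e-04,  4.60087764e-04]), 'effort': array([-3.65709147e-04, -5.31801331e+01, -3.52737486e+01,  7.08160177e-02,
        2.43837299e-02, -1.34947290e-04]), 'eef_pos': array([ 153.43076417, -527.8955931 ,  212.88531456]), 'eef_rot': array([-1.64326995,  1.56961586,  1.78117067]), 'wrist_force': array([-0.58240194, -0.31275223,  0.21189971]), 'moment': array([ 0.00299349, -0.00126454, -0.02469016]), 'finger_gap': 94.21588138909046}
scene {'fov_y': 47.67065606148002, 'cx': 306.6197576126508, 'cy': 230.8947760563497, 'k1': 0.057907831191720396, 'position': array([ 998.51312836, -689.95160557, 1218.16281378]), 'attitude': array([-2.4470722 , -0.01793762,  0.59193988])}
top {'fov_y': 42.27218943384176, 'cx': 318.3402626605557, 'cy': 233.37210470904196, 'k1': -0.14241011880109017, 'position': array([ 204.2751464 ,   78.33700365, 1542.85040711]), 'attitude': array([-2.93835687,  0.00508968, -1.59382089])}
wrist {'fov_y': 59.92823729258629, 'cx': 325.1968946112865, 'cy': 236.07871644650692, 'k1': -0.03108295823868799, 'position': array([ 217.75538537, -510.61280523,  382.42125795]), 'attitude': array([ 2.91043880e+00,  3.03393016e-04, -1.28752697e+00])}
```

View pics/scene0.png

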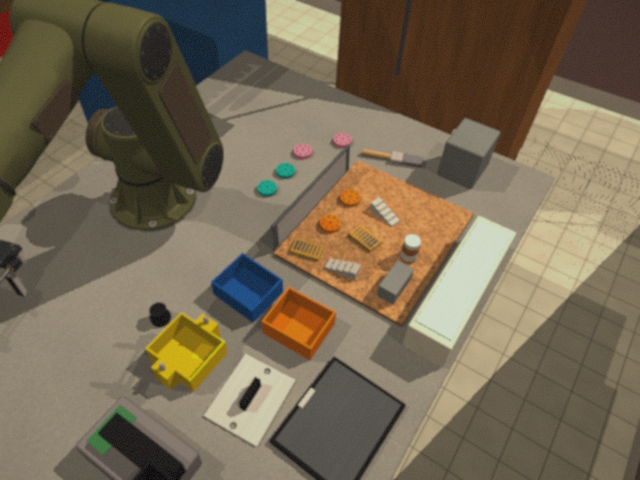

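View pics/top0.png

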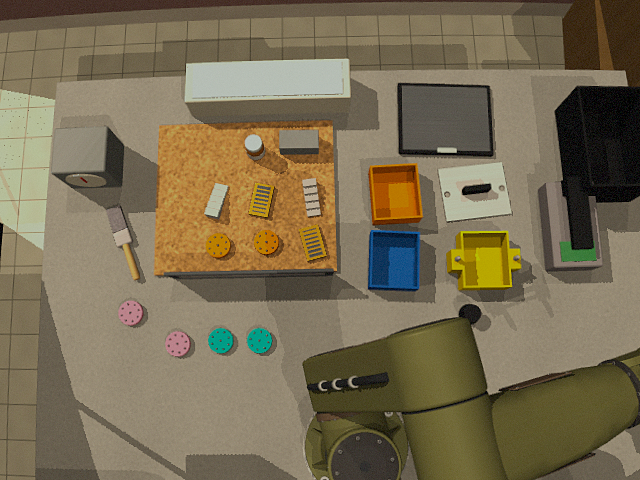

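View pics/wrist0.png

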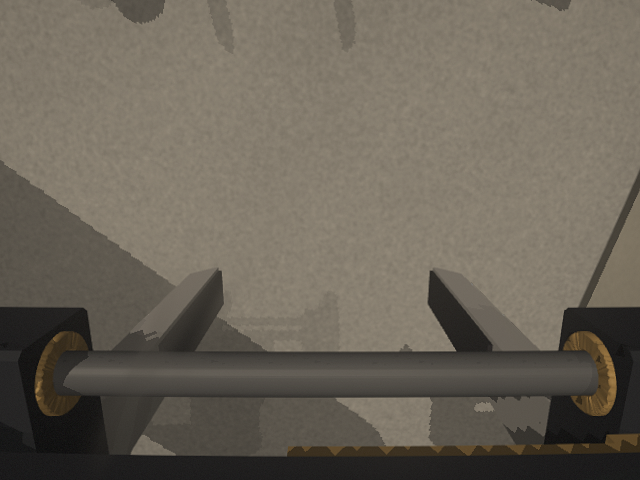

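```bash
cat > h.py <<'E'
import numpy as np, cv2
from scipy.spatial.transform import Rotation as R
from cell import telemetry, camera, calibration
def cal(n): 
    return calibration(n)
def project(c,P):
    P=np.atleast_2d(P).astype(float)
    Rc=R.from_euler('xyz',c['attitude']).as_matrix()
    q=(P-c['position'])@Rc
    s=q[:,:2]/q[:,2:]
    r2=(s**2).sum(1,keepdims=True)
    s=s*(1+c['k1']*r2)
    f=240/np.tan(np.radians(c['fov_y'])/2)
    return s*f+[c['cx'],c['cy']]
def unproj(c,uv,z):
    uv=np.atleast_2d(uv).astype(float)
    f=240/np.tan(np.radians(c['fov_y'])/2)
    d=(uv-[c['cx'],c['cy']])/f
    s=d.copy()
    for _ in range(30): s=d/(1+c['k1']*(s**2).sum(1,keepdims=True))
    Rc=R.from_euler('xyz',c['attitude']).as_matrix()
    ray=np.c_[s,np.ones(len(s))]@Rc.T
    t=(z-c['position'][2])/ray[:,2]
    return c['position']+ray*t[:,None]
def ortho(img,c,z,x0,x1,y0,y1,s):
    # picture: up = +x, left = +y, s px per mm
    H=int((x1-x0)*s);W=int((y1-y0)*s)
    r,cc=np.mgrid[0:H,0:W]
    X=x1-(r+.5)/s;Y=y1-(cc+.5)/s
    uv=project(c,np.c_[X.ravel(),Y.ravel(),np.full(X.size,z)]).astype(np.float32)
    return cv2.remap(img,uv[:,0].reshape(H,W),uv[:,1].reshape(H,W),cv2.INTER_CUBIC)
def save(name,img): cv2.imwrite('pics/'+name,img[:,:,::-1])
def fk():
    s=telemetry.read_state(); return s['eef_pos'],R.from_euler('xyz',s['eef_rot'])
def down(yaw):
    # tool x down, jaw axis y at world angle yaw in xy-plane
    x=np.array([0,0,-1.]);y=np.array([np.cos(yaw),np.sin(yaw),0]);z=np.cross(x,y)
    return R.from_matrix(np.c_[x,y,z])
def row(pos,rot):
    p,r=fk()
    s=r.inv().apply(np.array(pos)-p)/300
    t=(r.inv()*rot).as_rotvec()/np.pi
    return np.round(np.r_[t,s],4).tolist()
E
python3 - <<'E'
from h import *
p,r=fk(); print(p); print(r.as_matrix().round(3))
c=cal('top');img=camera('top')
for n,uv,z in [('shelf TL',(158,124),12),('TR',(337,122),12),('BL',(157,271),12),('BR',(337,268),12),('blue bin',(395,261),60),('orange',(396,193),60),('yellow',(485,260),60),('cover',(475,191),6),('loupe',(470,313),45),('brush',(125,240),10)]:
    print(n,unproj(c,uv,z).round(0))
save('orth0.png',ortho(img,c,30,330,830,-230,370,1.3))
save('orth1.png',ortho(img,c,60,200,800,-500,-100,1.3)[:600])
E
```

```text
[ 153.4321411 -527.9724926  213.0371032]
[[-0.     0.279 -0.96 ]
 [ 0.001 -0.96  -0.279]
 [-1.    -0.001 -0.   ]]
shelf TL [[827. 498.  12.]]
TR [[817.  23.  12.]]
BL [[433. 487.  12.]]
BR [[431.  34.  12.]]
blue bin [[ 437. -105.   60.]]
orange [[ 607. -116.   60.]]
yellow [[ 434. -326.   60.]]
cover [[ 623. -329.    6.]]
loupe [[ 307. -284.   45.]]
brush [[515. 573.  10.]]
```

```bash
python3 -c "
import cv2
a=cv2.imread('pics/orth0.png');print(a.shape,cv2.imread('pics/orth1.png').shape)"; python3 - <<'E'
from h import *
import cv2
# zoom view of top raw
img=camera('top')
save('z_shelf.png',cv2.resize(img[110:290,145:350],None,fx=3.2,fy=3.2,interpolation=cv2.INTER_CUBIC))
save('z_bins.png',cv2.resize(img[140:330,350:550],None,fx=3.1,fy=3.1,interpolation=cv2.INTER_CUBIC))
E
```

```text
(650, 780, 3) (600, 520, 3)
```

View images.

View pics/z_shelf.png

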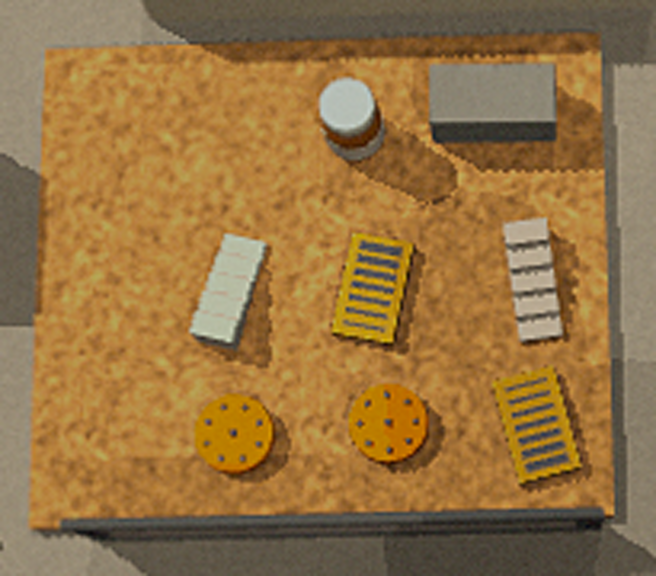

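View pics/z_bins.png

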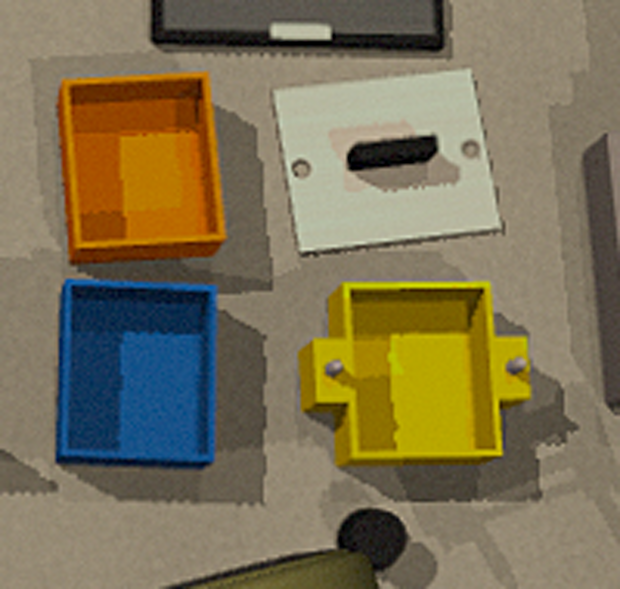

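```bash
python3 - <<'E'
from h import *
img=camera('scene')
save('z_sc.png',cv2.resize(img[135:335,250:480],None,fx=3,fy=3,interpolation=cv2.INTER_CUBIC))
c=cal('top');s=cal('scene')
# rail/gate ends in top zoom
for z in (107,112,114): print(z,unproj(c,[(145+62/3.2,110+524/3.2),(145+604/3.2,110+512/3.2)],z).round(1).tolist())
E
```

```text
107 [[411.9, 443.6, 107.0], [412.1, 44.9, 107.0]]
112 [[411.2, 442.4, 112.0], [411.4, 45.0, 112.0]]
114 [[410.9, 441.8, 114.0], [411.1, 45.0, 114.0]]
```

View pics/z_sc.png

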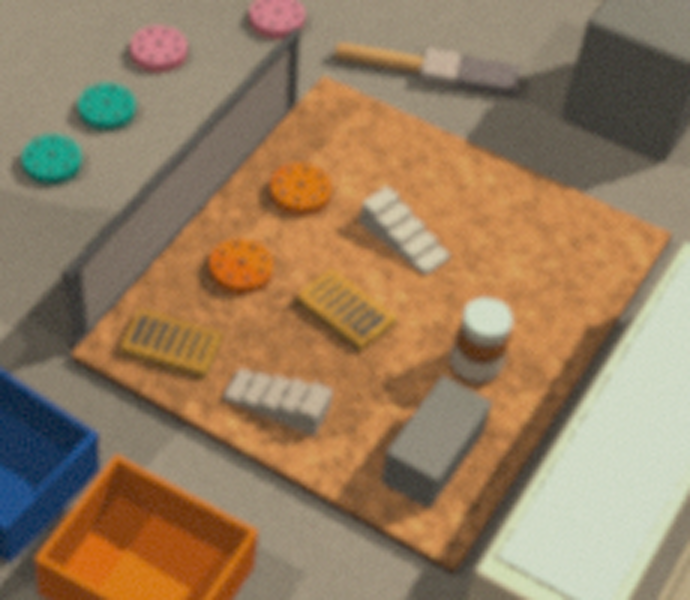

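```bash
python3 - <<'E'
from h import *
s=cal('scene');c=cal('top')
for z in (107,112): print(unproj(s,[(250+78/3,135+272/3),(250+295/3,135+38/3)],z).round(0).tolist())
print('foot',unproj(s,[(250+80/3,135+340/3),(250+293/3,135+105/3)],12).round(0).tolist())
f=lambda L,z:unproj(c,[(145+a/3.2,110+b/3.2) for a,b in L],z)
def rect(n,L,z):
    P=f(L,z); e=P[1]-P[0]; print(n,P.mean(0).round(1),[np.linalg.norm(P[i]-P[(i+1)%4]).round(1) for i in range(4)], 'ang01',np.degrees(np.arctan2(e[1],e[0])).round(1),'ang12',np.degrees(np.arctan2(*(P[2]-P[1])[[1,0]])).round(1))
rect('wedgeL',[(227,235),(268,240),(238,345),(191,335)],30)
rect('gridC',[(356,233),(413,241),(390,344),(332,333)],24)
rect('wedgeR',[(504,223),(547,218),(564,337),(521,343)],30)
rect('gridR',[(496,380),(551,367),(581,467),(523,484)],24)
for L in [(234,433),(390,423)]: print('disc',f([L],26).round(1))
rect('shelf',[(46,47),(600,36),(613,517),(30,528)],12)
# bins
g=lambda L,z:unproj(c,[(350+a/3.1,140+b/3.1) for a,b in L],z)
def rect2(n,L,z):
    P=g(L,z); e=P[1]-P[0]; print(n,P.mean(0).round(1),[np.linalg.norm(P[i]-P[(i+1)%4]).round(1) for i in range(4)], 'ang01',np.degrees(np.arctan2(e[1],e[0])).round(1),'ang12',np.degrees(np.arctan2(*(P[2]-P[1])[[1,0]])).round(1))
rect2('orange',[(60,82),(208,74),(224,241),(70,249)],60)
rect2('blue',[(66,284),(214,287),(212,460),(58,460)],60)
rect2('yellow',[(332,284),(491,284),(500,455),(340,458)],60)
rect2('cover',[(274,92),(471,69),(501,229),(300,252)],6)
p=g([(333,368),(517,366)],84);print('pins',p.round(1))
p=g([(302,168),(470,148)],6);print('holes',p.round(1))
E
```

```text
[[421.0, 58.0, 107.0], [419.0, 436.0, 107.0]]
[[424.0, 54.0, 112.0], [421.0, 431.0, 112.0]]
foot [[422.0, 55.0, 12.0], [422.0, 441.0, 12.0]]
wedgeL [608.1 332.6  30. ] [np.float64(33.3), np.float64(88.1), np.float64(38.5), np.float64(85.6)] ang01 -98.7 ang12 164.9
gridC [607.5 220.7  24. ] [np.float64(46.1), np.float64(85.7), np.float64(46.8), np.float64(83.6)] ang01 -99.8 ang12 167.4
wedgeR [608.9  93.1  30. ] [np.float64(34.3), np.float64(97.9), np.float64(34.0), np.float64(98.7)] ang01 -84.5 ang12 -173.5
gridR [494.3  92.6  24. ] [np.float64(44.2), np.float64(82.7), np.float64(46.8), np.float64(85.0)] ang01 -77.8 ang12 -165.0
disc [[492.6 329.7  26. ]]
disc [[497.6 207.5  26. ]]
shelf [622.2 264.5  12. ] [np.float64(459.2), np.float64(397.9), np.float64(457.6), np.float64(401.5)] ang01 -90.6 ang12 179.8
orange [ 610.5 -114.5   60. ] [np.float64(120.4), np.float64(139.0), np.float64(122.8), np.float64(138.3)] ang01 -88.0 ang12 -178.1
blue [ 439.7 -103.8   60. ] [np.float64(117.1), np.float64(137.2), np.float64(119.7), np.float64(139.4)] ang01 -92.6 ang12 176.3
yellow [ 435.8 -324.5   60. ] [np.float64(128.8), np.float64(136.9), np.float64(127.6), np.float64(138.4)] ang01 -91.4 ang12 178.3
cover [ 621.9 -328.4    6. ] [np.float64(171.3), np.float64(140.2), np.float64(171.6), np.float64(138.4)] ang01 -84.1 ang12 -174.6
pins [[ 435.1 -252.6   84. ]
 [ 432.7 -398.3   84. ]]
holes [[ 616.1 -255.9    6. ]
 [ 630.6 -400.     6. ]]
```

```bash
python3 - <<'E'
from h import *
print(row((450,268,215),down(0)))
print(row((300,-100,215),down(-0.6)))
E
```

```text
[-0.41, -0.0001, 0.0001, -0.0049, -2.2724, -1.6897]
[-0.219, -0.0, 0.0001, -0.0053, -1.2339, -0.8673]
```

```bash
python3 -m handwheel '[[-0.14,0,0,0,-0.95,-0.7,0],[-0.14,0,0,0,-0.95,-0.7,0],[-0.14,0,0,0,-0.95,-0.7,0],[-0.14,0,0,0,-0.95,-0.7,0],[-0.14,0,0,0,-0.95,-0.7,0],[-0.14,0,0,0,-0.95,-0.7,0]]'; python3 - <<'E'
from h import *
print(row((450,268,215),down(0)))
E
```

```text
clock: 1.05
eef_pos: [275.9, -193.7, 213.6]
eef_rot: [2.161, 1.57, -0.257]
wrist_force: [0.1, -1.0, 0.4]
finger_gap: 37.3
[-0.2697, -0.0, -0.0002, -0.0045, -0.7693, -1.4539]
```

```bash
python3 -m handwheel '[[-0.2,0,0,0,-0.5,-1,0],[-0.2,0,0,0,-0.5,-1,0],[-0.2,0,0,0,-0.5,-1,0],[-0.2,0,0,0,-0.5,-1,0],[-0.2,0,0,0,-0.5,-1,0],[-0.2,0,0,0,-0.5,-1,0]]'; python3 - <<'E'
from h import *
print(row((450,268,215),down(0)))
E
```

```text
clock: 1.8
eef_pos: [401.8, 120.0, 213.5]
eef_rot: [1.722, 1.57, -0.065]
wrist_force: [0.5, 0.3, -0.3]
finger_gap: 0.4
[-0.0687, -0.0, -0.0002, -0.0051, 0.0513, -0.5163]
```

```bash
python3 -m handwheel '[[-0.0687,0,0,0,0.051,-0.516,0],[-0.0687,0,0,0,0.051,-0.516,0],[-0.0687,0,0,0,0.051,-0.516,0],[-0.0687,0,0,0,0.051,-0.516,0]]'; python3 - <<'E'
from h import *
print(row((450,268,215),down(0)))
save('w1.png',camera('wrist'));
E
```

```text
clock: 2.3
eef_pos: [449.8, 269.5, 212.8]
eef_rot: [-0.854, 1.57, -2.423]
wrist_force: [-0.3, -1.4, -0.0]
finger_gap: 0.8
[0.0007, 0.0001, 0.0001, -0.0073, 0.0006, 0.0049]
```

View pics/w1.png

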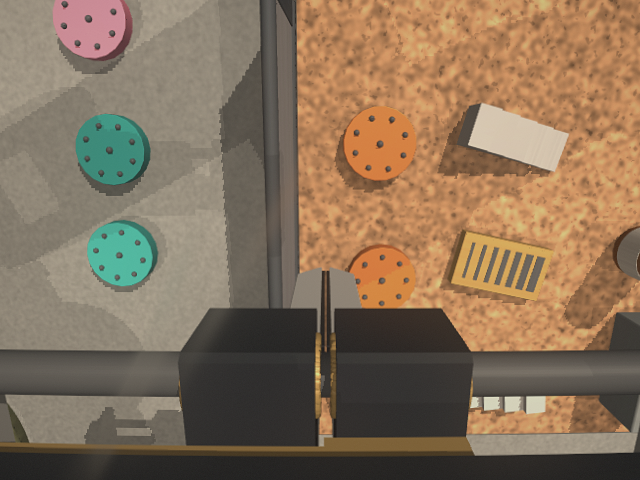

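```bash
python3 - <<'E'
from h import *
c=cal('wrist'); print(c)
print(unproj(c,[(261,100),(278,100),(268,290),(279,290)],107).round(1).tolist())
print(unproj(c,[(380,144),(380,276)],26).round(1).tolist())
print(project(c,[[450,269,205]]))
E
```

```text
{'fov_y': 59.92823729258629, 'cx': 325.1968946112865, 'cy': 236.07871644650692, 'k1': -0.03108295823868799, 'position': array([450.41917024, 333.54470037, 382.38555179]), 'attitude': array([ 2.90885287e+00, -1.59348118e-04,  1.60470352e-03])}
[[409.8, 356.8, 107.0], [420.5, 356.8, 107.0], [410.5, 229.3, 107.0], [418.2, 229.3, 107.0]]
[[496.4, 328.4, 26.0], [500.1, 212.2, 26.0]]
[[323.97397151 284.66348508]]
```

```bash
python3 -m handwheel '[[0,0,0,0.2,0,0,0],[0,0,0,0.4,0,0,0],[0,0,0,0.4,0,0,0],[0,0,0,0.4,-0.06,0,0],[0,0,0,0.4,-0.12,0,0],[0,0,0,0.4,-0.18,0,0],[0,0,0,0.4,-0.24,0,0],[0,0,0,0.4,-0.30,0,0],[0,0,0,0.3,-0.30,0,0],[0,0,0,0.1,-0.30,0,0],[0,0,0,0,0,0,1],[0,0,0,0,0.1,0,1]]'; python3 - <<'E'
from h import *
save('w2.png',camera('wrist'))
save('s2.png',camera('scene'))
E
```

```text
clock: 3.85
eef_pos: [481.9, 268.1, 219.1]
eef_rot: [1.962, 1.564, 0.393]
wrist_force: [-0.4, 0.9, 0.4]
finger_gap: 17.1
```

View pics/s2.png

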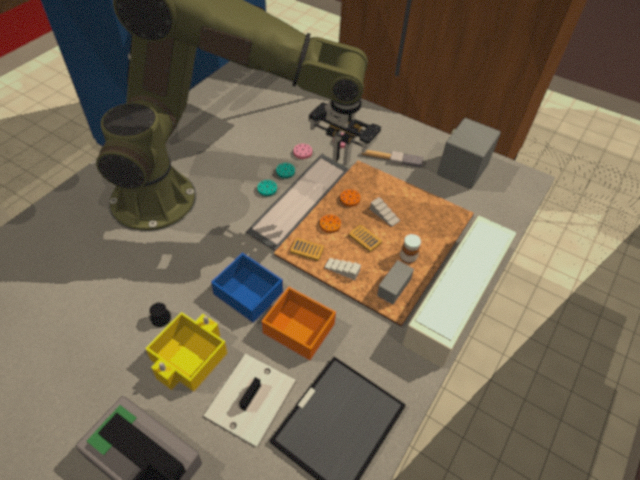

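View pics/w2.png

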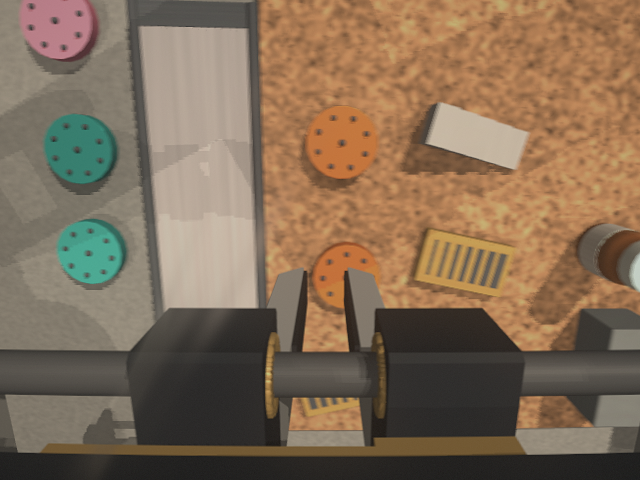

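```bash
python3 - <<'E'
from h import *
c=cal('wrist'); print(unproj(c,[(342,142)],26).round(1).tolist())
print(row((495,329,120),down(0)),row((495,329,22),down(0)))
E
```

```text
[[500.1, 329.2, 26.0]]
[-0.0006, -0.0004, -0.0014, 0.3226, 0.0349, -0.2054] [-0.0006, -0.0004, -0.0014, 0.6493, 0.0335, -0.205]
```

```bash
python3 -m handwheel '[[0,0,0,0.1,0.037,-0.205,1],[0,0,0,0.2,0.037,-0.205,1],[0,0,0,0.32,0.037,-0.205,1],[0,0,0,0.4,0.037,-0.205,1],[0,0,0,0.45,0.037,-0.205,1],[0,0,0,0.45,0.037,-0.205,1]]' 30; python3 - <<'E'
from h import *
c=cal('wrist');save('w3.png',camera('wrist'))
print(row((496,329,22),down(0)))
E
```

```text
clock: 4.7
eef_pos: [495.9, 328.8, 82.7]
eef_rot: [1.858, 1.566, 0.285]
wrist_force: [-0.0, 0.2, 0.1]
finger_gap: 84.9
[-0.0007, -0.0006, -0.0018, 0.2044, -0.0016, 0.0004]
```

View pics/w3.png

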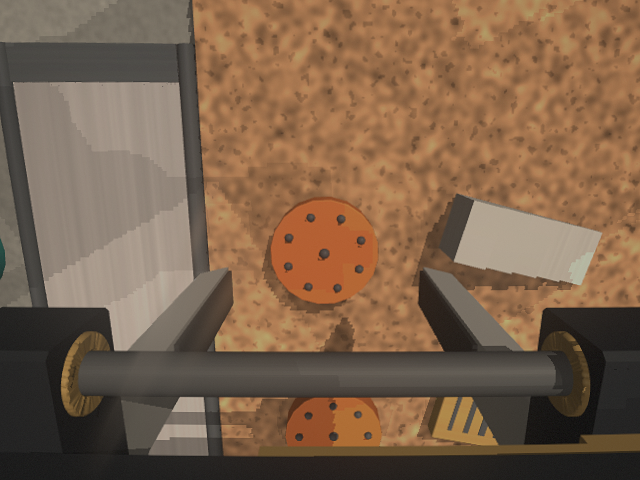

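```bash
python3 - <<'E'
from h import *
c=cal('wrist');print(unproj(c,[(324,252),(330,430)],26).round(1))
# wedge high top end corners
print(unproj(c,[(472,195),(455,262)],42).round(1),unproj(c,[(600,232),(583,285)],18).round(1))
E
python3 -m handwheel '[[0,0,0,0.1,0,0,1],[0,0,0,0.2,0,0,1],[0,0,0,0.203,0,0,1],[0,0,0,0.203,0,0,0],[0,0,0,0.203,0,0,0],[0,0,0,0.203,0,0,0],[0,0,0,0.203,0,0,0]]' 30
```

```text
[[496.8 331.4  26. ]
 [500.3 214.5  26. ]]
[[572.5 365.8  42. ]
 [566.2 330.1  42. ]] [[659.3 340.8  18. ]
 [653.8 307.9  18. ]]
clock: 5.62
eef_pos: [496.7, 329.2, 23.0]
eef_rot: [1.928, 1.564, 0.355]
wrist_force: [-0.7, -0.7, 4.7]
finger_gap: 61.2
```

```bash
python3 - <<'E'
from h import *
print(row((610,-97,130),down(0)))
E
python3 -m handwheel '[[0,0,0,-0.2,0,0,0],[0,0,0,-0.4,0,0.2,0],[0,0,0,-0.4,0.2,0.5,0],[0,0,0,-0.4,0.35,1,0],[0,0,0,-0.4,0.35,1,0],[0,0,0,-0.4,0.35,1,0],[0,0,0,-0.4,0.35,1,0],[0,0,0,-0.4,0.35,1,0]]'; python3 - <<'E'
from h import *
print(row((610,-97,110),down(0)))
E
```

```text
[-0.0007, -0.0007, -0.002, -0.3576, 0.3829, 1.4192]
clock: 6.62
eef_pos: [600.6, 27.1, 142.8]
eef_rot: [1.929, 1.564, 0.353]
wrist_force: [0.3, 1.3, -1.0]
finger_gap: 61.3
[-0.0015, -0.0007, -0.0019, 0.1087, 0.0327, 0.4136]
```

```bash
python3 -m handwheel '[[0,0,0,0.1,0.033,0.414,0],[0,0,0,0.1,0.033,0.414,0],[0,0,0,0.2,0.033,0.414,0],[0,0,0,0.29,0.033,0.414,0],[0,0,0,0.31,0.033,0.414,0],[0,0,0,0.31,0.033,0.414,0],[0,0,0,0.31,0.033,0.414,0.82],[0,0,0,0.31,0.033,0.414,0.82],[0,0,0,0.15,0.033,0.414,0.82],[0,0,0,0,0.033,0,1],[0,0,0,0,0,-0.5,1],[0,0,0,0,-0.2,-0.6,1]]'; python3 - <<'E'
from h import *
print(row((499,211,85),down(0)))
E
```

```text
clock: 8.12
eef_pos: [586.7, 84.2, 132.4]
eef_rot: [1.886, 1.563, 0.311]
wrist_force: [-0.0, 0.3, 0.2]
finger_gap: 93.9
[-0.0016, -0.0008, -0.0025, 0.1567, -0.2956, -0.4208]
```

```bash
python3 -m handwheel '[[0,0,0,0.05,-0.295,-0.42,1],[0,0,0,0.1,-0.295,-0.42,1],[0,0,0,0.155,-0.295,-0.42,1],[0,0,0,0.155,-0.295,-0.42,1],[0,0,0,0.155,-0.295,-0.42,1]]'; python3 - <<'E'
from h import *
save('w4.png',camera('wrist'));save('t4.png',camera('top'))
print(row((499,211,22),down(0)))
E
```

```text
clock: 8.75
eef_pos: [500.0, 210.4, 86.5]
eef_rot: [1.873, 1.561, 0.297]
wrist_force: [-0.3, -0.5, -0.5]
finger_gap: 93.9
[-0.002, -0.0009, -0.003, 0.2148, -0.0061, -0.0026]
```

View pics/w4.png

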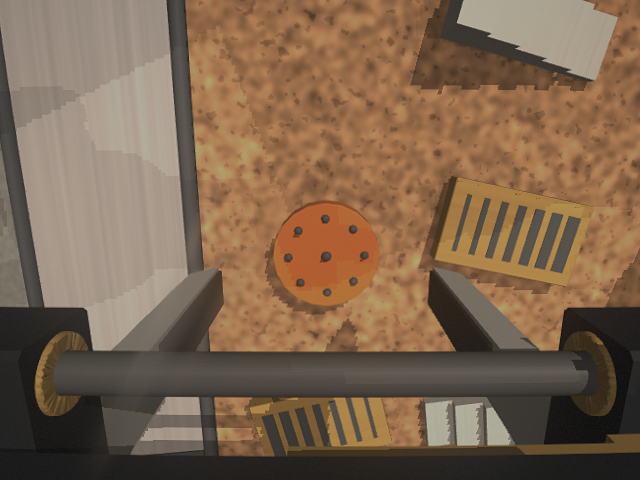

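View pics/t4.png

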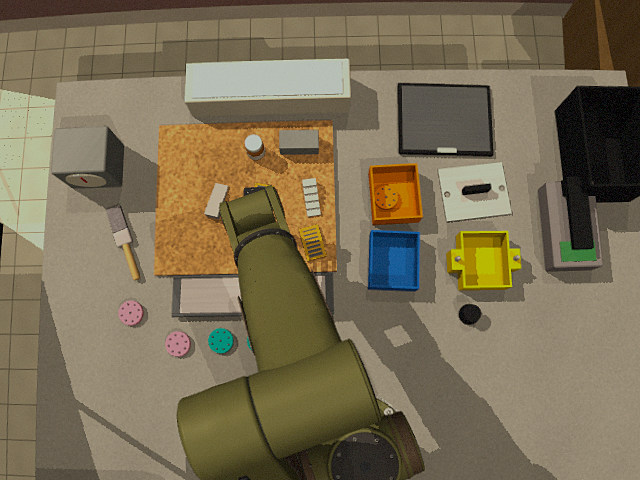

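```bash
python3 -m handwheel '[[0,0,0,0.1,0,-0.007,1],[0,0,0,0.2,0,-0.007,1],[0,0,0,0.215,0,-0.007,1],[0,0,0,0.215,0,-0.007,0],[0,0,0,0.215,0,-0.007,0],[0,0,0,0.215,0,-0.007,0],[0,0,0,0.215,0,-0.007,0],[0,0,0,0,0,0,0],[0,0,0,-0.2,0.2,0.5,0],[0,0,0,-0.2,0.37,1,0],[0,0,0,-0.2,0.37,1,0],[0,0,0,-0.2,0.37,1,0]]'; python3 - <<'E'
from h import *
print(row((610,-131,60),down(0)))
E
```

```text
clock: 10.35
eef_pos: [583.7, -20.9, 135.6]
eef_rot: [1.869, 1.561, 0.292]
wrist_force: [0.9, 0.9, -0.4]
finger_gap: 61.4
[-0.0019, -0.0009, -0.0031, 0.2518, 0.0875, 0.3672]
```

```bash
python3 -m handwheel '[[0,0,0,0,0.087,0.367,0],[0,0,0,0.1,0.087,0.367,0],[0,0,0,0.2,0.087,0.367,0],[0,0,0,0.25,0.087,0.367,0],[0,0,0,0.25,0.087,0.367,0],[0,0,0,0.25,0.087,0.367,0.82],[0,0,0,0.25,0.087,0.367,0.82],[0,0,0,0.1,0.087,0.367,0.82],[0,0,0,-0.05,0.087,0.3,1],[0.1,0,0,-0.05,0.087,0.1,1],[0.2,0,0,-0.05,0.087,-0.1,1],[0.3,0,0,-0.05,0.087,-0.3,1]]'; python3 - <<'E'
from h import *
print(row((614,94,95),down(np.radians(-83.5))))
E
```

```text
clock: 11.85
eef_pos: [610.3, 66.8, 152.2]
eef_rot: [2.377, 1.559, 0.257]
wrist_force: [0.3, -0.2, 0.1]
finger_gap: 94.0
[0.2892, -0.0037, -0.0012, 0.1912, -0.0383, -0.0821]
```

```bash
python3 -m handwheel '[[0.289,-0.004,-0.001,0.19,-0.038,-0.082,1],[0.289,-0.004,-0.001,0.19,-0.038,-0.082,1],[0.289,-0.004,-0.001,0.19,-0.038,-0.082,1],[0.289,-0.004,-0.001,0.19,-0.038,-0.082,1],[0.289,-0.004,-0.001,0.19,-0.038,-0.082,1],[0.289,-0.004,-0.001,0.19,-0.038,-0.082,1],[0.289,-0.004,-0.001,0.19,-0.038,-0.082,1]]'; python3 - <<'E'
from h import *
save('w5.png',camera('wrist'));save('t5.png',camera('top'))
print(row((614,94,22),down(np.radians(-83.5))))
E
```

```text
clock: 12.72
eef_pos: [614.1, 94.0, 95.7]
eef_rot: [1.459, 1.57, -1.564]
wrist_force: [0.7, 0.1, -0.2]
finger_gap: 93.9
[0.001, 0.0001, -0.0003, 0.2451, -0.0003, 0.0002]
```

View pics/w5.png

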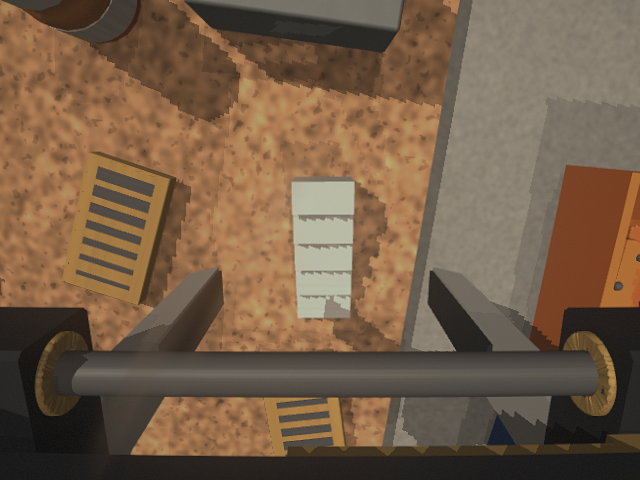

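View pics/t5.png

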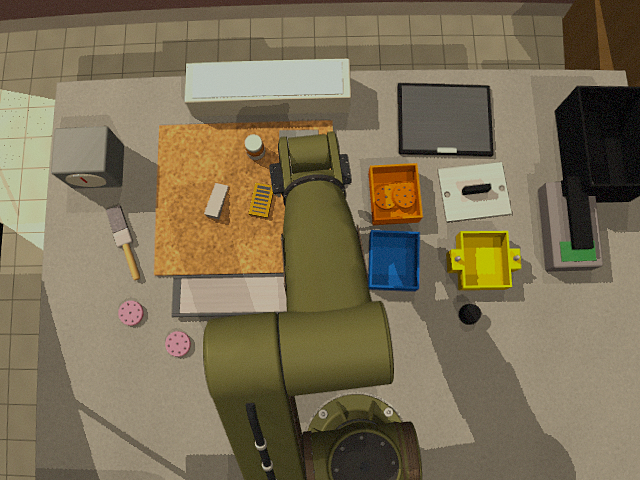

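```bash
python3 - <<'E'
from h import *
c=cal('wrist')
a=unproj(c,[(291,182),(355,182)],42);b=unproj(c,[(298,318),(350,318)],18)
print(a.round(1),b.round(1),a.mean(0)/2+b.mean(0)/2)
g=unproj(c,[(91,152),(174,178),(140,304),(64,279)],24);print(g.round(1),g.mean(0))
E
```

```text
[[655.8 116.   42. ]
 [659.8  82.   42. ]] [[567.3 104.7  18. ]
 [571.2  71.6  18. ]] [613.51217204  93.58426101  30.        ]
[[657.8 233.   24. ]
 [648.3 184.7  24. ]
 [567.7 203.3  24. ]
 [578.4 250.8  24. ]] [613.05608206 217.9563153   24.        ]
```

```bash
python3 -m handwheel '[[0,0,0,0.1,0,-0.035,1],[0,0,0,0.2,0,-0.035,1],[0,0,0,0.245,0,-0.035,1],[0,0,0,0.245,0,-0.035,1],[0,0,0,0.245,0,-0.035,0],[0,0,0,0.245,0,-0.035,0],[0,0,0,0.245,0,-0.035,0],[0,0,0,0.245,0,-0.035,0],[0,0,0,0.245,0,-0.035,0],[0,0,0,0.1,0,-0.035,0],[0,0,0,-0.1,0.1,0,0],[0,0,0,-0.15,0.3,0.2,0]]' 40; python3 - <<'E'
from h import *
print(row((452,-79,130),down(np.radians(-92))))
print(row((452,-79,55),down(np.radians(-92))))
E
```

```text
clock: 14.32
eef_pos: [582.4, 18.2, 138.1]
eef_rot: [2.824, 1.565, -0.2]
wrist_force: [-0.1, -0.5, -0.6]
finger_gap: 17.4
[0.0488, -0.0018, -0.0004, 0.025, 0.2703, 0.4701]
[0.0488, -0.0018, -0.0004, 0.275, 0.2698, 0.4715]
```

```bash
python3 - <<'E'
from h import *
save('w6.png',camera('wrist'));save('t6.png',camera('top'));print(telemetry.read_state()['finger_gap'])
E
```

```text
9.508955464133143
```

View pics/w6.png

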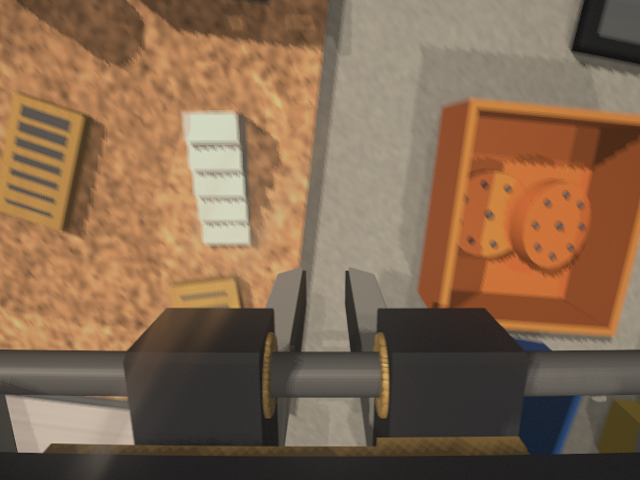

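View pics/t6.png

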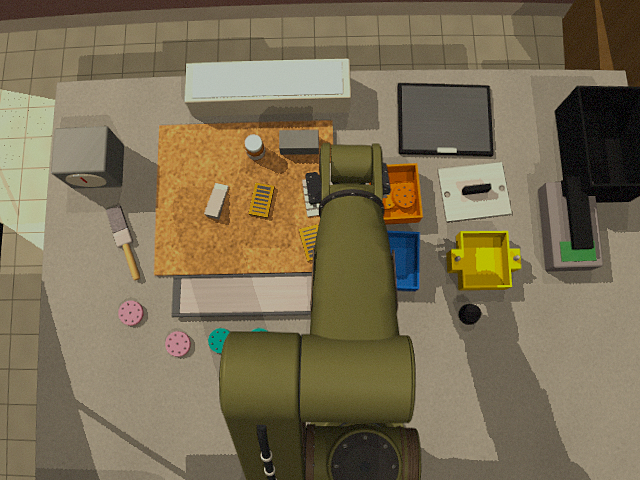

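```bash
python3 - <<'E'
from h import *
print(row((624,94.8,90),down(np.radians(-83.5))))
print(row((624,94.8,22),down(np.radians(-83.5))))
E
```

```text
[0.0001, -0.0005, -0.0006, 0.1557, -0.2469, -0.1772]
[0.0001, -0.0005, -0.0006, 0.3824, -0.2473, -0.1769]
```

```bash
python3 -m handwheel '[[0,0,0,0,-0.247,-0.177,0.65],[0,0,0,0,-0.247,-0.177,0.65],[0,0,0,0.15,-0.247,-0.177,0.65],[0,0,0,0.15,-0.247,-0.177,0.65],[0,0,0,0.15,-0.247,-0.177,0.65]]' 40; python3 - <<'E'
from h import *
save('w7.png',camera('wrist'))
print(row((624,94.8,22),down(np.radians(-83.5))))
E
```

```text
clock: 15.05
eef_pos: [624.4, 94.8, 93.0]
eef_rot: [2.522, 1.568, -0.506]
wrist_force: [0.7, 1.1, -0.0]
finger_gap: 56.1
[-0.0, -0.0011, -0.0006, 0.2382, -0.0009, 0.0029]
```

View pics/w7.png

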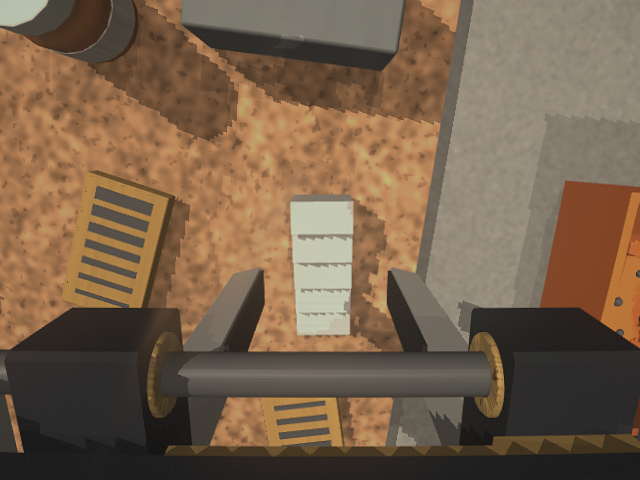

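```bash
python3 -m handwheel '[[0,0,0,0.1,0,0,0.6],[0,0,0,0.2,0,0,0.6],[0,0,0,0.237,0,0,0.6],[0,0,0,0.237,0,0,0],[0,0,0,0.237,0,0,0],[0,0,0,0.237,0,0,0],[0,0,0,0.237,0,0,0],[0,0,0,0.237,0,0,0],[0,0,0,0.237,0,0,0],[0,0,0,0.1,0,0,0],[0,0,0,-0.1,0,0,0],[0,0,0,-0.12,0.3,0.3,0]]' 40; python3 - <<'E'
from h import *
print(row((452,-79,130),down(np.radians(-92))))
print(row((452,-79,55),down(np.radians(-92))))
E
```

```text
clock: 16.6
eef_pos: [588.4, 47.1, 131.3]
eef_rot: [2.948, 1.558, -0.077]
wrist_force: [-0.2, -1.4, -2.6]
finger_gap: 33.7
[0.0482, -0.0042, -0.0005, -0.0012, 0.3647, 0.5004]
[0.0482, -0.0042, -0.0005, 0.2487, 0.364, 0.5036]
```

```bash
python3 - <<'E'
from h import *
print(row((452,-86,45),down(np.radians(-92))))
E
python3 -m handwheel '[[0.048,-0.004,0,0,0.388,0.5,0],[0.048,-0.004,0,0,0.388,0.5,0],[0.048,-0.004,0,0,0.388,0.5,0],[0.048,-0.004,0,0,0.388,0.5,0],[0.048,-0.004,0,0.1,0.388,0.503,0],[0.048,-0.004,0,0.2,0.388,0.503,0],[0.048,-0.004,0,0.28,0.388,0.503,0],[0.048,-0.004,0,0.28,0.388,0.503,0],[0.048,-0.004,0,0.28,0.388,0.503,0.45],[0.048,-0.004,0,0.28,0.388,0.503,0.45],[0.048,-0.004,0,0.1,0.388,0.503,0.45],[0.048,-0.004,0,0,0.388,0.503,0.5]]'
```

```text
[0.0482, -0.0042, -0.0005, 0.2821, 0.3871, 0.5068]
clock: 18.1
eef_pos: [452.7, -86.2, 132.6]
eef_rot: [2.61, 1.566, -0.566]
wrist_force: [-0.5, -0.9, -0.2]
finger_gap: 46.4
```

```bash
python3 -m handwheel '[[-0.1,0,0,0,-0.1,-0.05,0.6],[-0.2,0,0,0,-0.3,-0.1,0.6],[-0.3,0,0,0,-0.5,-0.2,0.6],[-0.4,0,0,0,-0.7,-0.2,0.6],[-0.5,0,0,0,-0.9,-0.3,0.6],[-0.5,0,0,0,-1,-0.3,0.6],[-0.5,0,0,0,-1,-0.3,0.6],[-0.5,0,0,0,-1,-0.3,0.6],[-0.5,0,0,0,-1,-0.3,0.6]]'; python3 - <<'E'
from h import *
print(row((602,339,100),down(np.radians(74.8))))
E
```

```text
clock: 19.23
eef_pos: [553.2, 210.8, 133.2]
eef_rot: [1.218, 1.565, -0.382]
wrist_force: [-0.7, -0.1, 0.4]
finger_gap: 56.5
[-0.4251, 0.0016, -0.001, 0.1106, 0.1493, -0.4321]
```

```bash
python3 -m handwheel '[[-0.425,0.001,-0.001,0.11,0.149,-0.432,0.65],[-0.425,0.001,-0.001,0.11,0.149,-0.432,0.65],[-0.425,0.001,-0.001,0.11,0.149,-0.432,0.65],[-0.425,0.001,-0.001,0.11,0.149,-0.432,0.65],[-0.425,0.001,-0.001,0.11,0.149,-0.432,0.65],[-0.425,0.001,-0.001,0.11,0.149,-0.432,0.65],[-0.425,0.001,-0.001,0.11,0.149,-0.432,0.65],[-0.425,0.001,-0.001,0.11,0.149,-0.432,0.65],[-0.425,0.001,-0.001,0.11,0.149,-0.432,0.65]]'; python3 - <<'E'
from h import *
save('w8.png',camera('wrist'));save('t8.png',camera('top'))
print(row((602,339,22),down(np.radians(74.8))))
E
```

```text
clock: 20.35
eef_pos: [602.0, 339.0, 100.6]
eef_rot: [-0.449, 1.569, -0.718]
wrist_force: [-0.5, -0.6, -0.7]
finger_gap: 60.8
[-0.001, 0.0005, 0.0003, 0.2613, 0.0004, -0.0002]
```

View pics/w8.png

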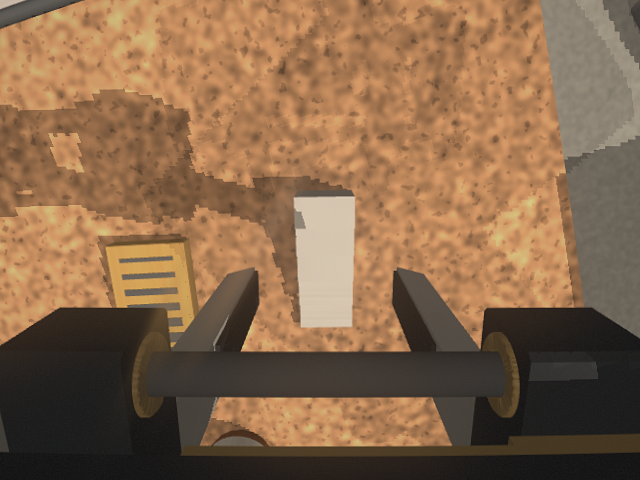

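View pics/t8.png

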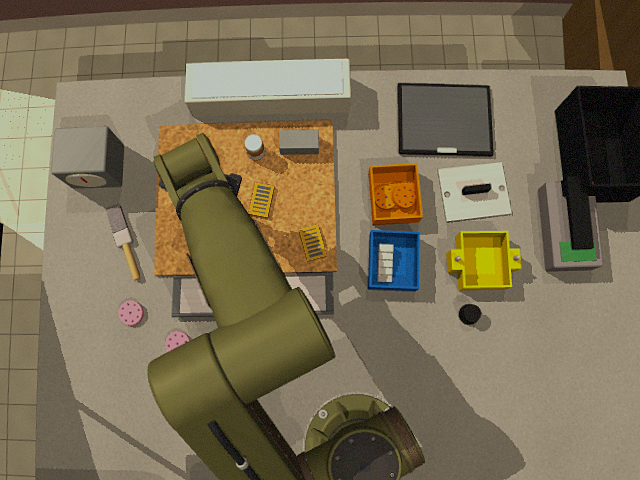

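```bash
python3 - <<'E'
from h import *
c=cal('wrist')
a=unproj(c,[(294,197),(355,197)],42);b=unproj(c,[(301,328),(352,328)],18)
a=a.mean(0);b=b.mean(0);m=(a+b)/2;d=a-b;print(a,b,m,np.linalg.norm(d[:2]),np.degrees(np.arctan2(d[1],d[0])))
t=m+12*d/np.linalg.norm(d[:2]);print(t)
print(row((t[0],t[1],22),down(np.arctan2(d[1],d[0])-np.pi/2)))
E
```

```text
[569.54866609 346.6043281   42.        ] [656.59788166 323.96035584  18.        ] [613.07327388 335.28234197  30.        ] 89.94618062825873 165.41889362714002
[601.459767   338.30334481  33.20191472]
[-0.0044, 0.0004, 0.0003, 0.2613, -0.0023, -0.0013]
```

```bash
python3 -m handwheel '[[-0.004,0,0,0.1,-0.002,0,0.6],[-0.004,0,0,0.2,-0.002,0,0.6],[-0.004,0,0,0.26,-0.002,0,0.6],[-0.004,0,0,0.26,-0.002,0,0],[-0.004,0,0,0.26,-0.002,0,0],[-0.004,0,0,0.26,-0.002,0,0],[-0.004,0,0,0.26,-0.002,0,0],[-0.004,0,0,0.26,-0.002,0,0],[-0.004,0,0,0.26,-0.002,0,0],[-0.004,0,0,0.1,-0.002,0,0],[-0.004,0,0,-0.1,-0.002,0,0],[-0.004,0,0,-0.12,-0.4,-0.2,0]]' 40; python3 - <<'E'
from h import *
print(row((428,-121,130),down(np.radians(88))))
E
```

```text
clock: 21.95
eef_pos: [563.3, 294.2, 138.8]
eef_rot: [0.55, 1.558, 0.296]
wrist_force: [1.7, 0.4, -2.1]
finger_gap: 33.6
[-0.0699, 0.0036, -0.0017, 0.019, -1.4532, -0.0886]
```

```bash
python3 -m handwheel '[[-0.07,0.004,-0.002,0.01,-0.5,-0.03,0],[-0.07,0.004,-0.002,0.01,-1,-0.06,0],[-0.07,0.004,-0.002,0.01,-1,-0.06,0],[-0.07,0.004,-0.002,0.01,-1,-0.06,0],[-0.07,0.004,-0.002,0.01,-1,-0.06,0],[-0.07,0.004,-0.002,0.01,-1,-0.06,0]]' ; python3 - <<'E'
from h import *
print(row((428,-121,60),down(np.radians(88))))
E
```

```text
clock: 22.7
eef_pos: [469.6, 6.3, 133.6]
eef_rot: [-2.666, 1.569, -2.704]
wrist_force: [-0.5, -0.6, -0.9]
finger_gap: 33.7
[-0.001, -0.0006, 0.0003, 0.2459, -0.4289, -0.122]
```

```bash
python3 -m handwheel '[[0,0,0,0,-0.426,-0.122,0],[0,0,0,0.05,-0.426,-0.122,0],[0,0,0,0.15,-0.426,-0.122,0],[0,0,0,0.25,-0.426,-0.122,0],[0,0,0,0.27,-0.426,-0.122,0],[0,0,0,0.27,-0.426,-0.122,0],[0,0,0,0.27,-0.426,-0.122,0.46],[0,0,0,0.27,-0.426,-0.122,0.46],[0,0,0,0.1,-0.426,-0.122,0.46],[0,0,0,0,-0.426,-0.122,0.7],[0,0,0,0,-0.1,-0.1,0.7],[0,0,0,0,0.2,-0.1,0.7]]' ; python3 - <<'E'
from h import *
print(row((500,92,100),down(np.radians(104))))
E
```

```text
clock: 24.2
eef_pos: [438.7, 5.7, 134.7]
eef_rot: [-1.168, 1.57, -1.208]
wrist_force: [0.5, -0.8, 0.4]
finger_gap: 65.1
[-0.0905, 0.0001, 0.0003, 0.1155, 0.2959, 0.1927]
```

```bash
python3 -m handwheel '[[-0.09,0,0,0.115,0.296,0.193,0.8],[-0.09,0,0,0.115,0.296,0.193,0.8],[-0.09,0,0,0.115,0.296,0.193,0.8],[-0.09,0,0,0.115,0.296,0.193,0.8],[-0.09,0,0,0.115,0.296,0.193,0.8]]' 40; python3 - <<'E'
from h import *
save('w9.png',camera('wrist'));save('t9.png',camera('top'))
E
```

```text
clock: 24.82
eef_pos: [500.0, 91.2, 100.9]
eef_rot: [-0.822, 1.569, -0.58]
wrist_force: [-0.4, -0.3, 0.9]
finger_gap: 75.0
```

View pics/w9.png

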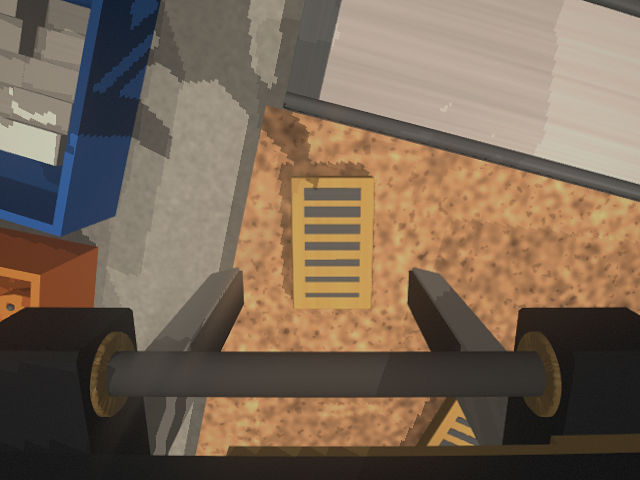

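View pics/t9.png

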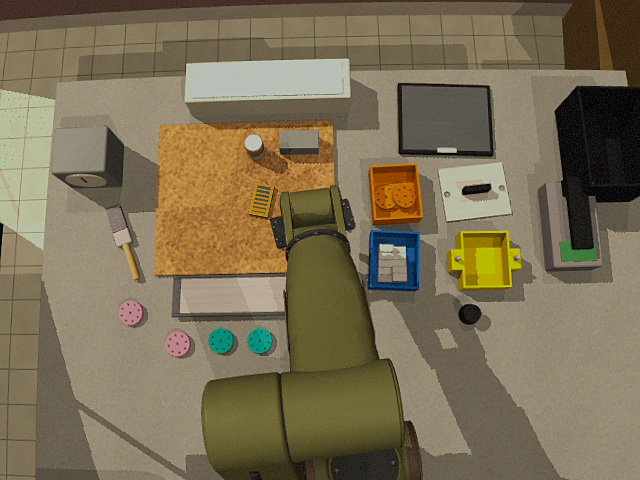

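```bash
python3 - <<'E'
from h import *
c=cal('wrist')
P=unproj(c,[(292,178),(374,177),(371,308),(294,307)],24)
m=P.mean(0);d=(P[0]+P[1]-P[2]-P[3])/2;print(P.round(1),m,np.linalg.norm(d),np.degrees(np.arctan2(d[1],d[0])))
print(row((m[0],m[1],21.5),down(np.arctan2(d[1],d[0])-np.pi/2)))
E
```

```text
[[463.9  60.8  24. ]
 [451.7 107.5  24. ]
 [531.9 127.7  24. ]
 [542.9  80.1  24. ]] [497.59176069  94.0284093   24.        ] 82.00779789118572 -166.11673520070357
[-0.0003, 0.0004, 0.0004, 0.2643, 0.0112, -0.0063]
```

```bash
python3 -m handwheel '[[0,0,0,0.1,0.011,-0.006,0.8],[0,0,0,0.2,0.011,-0.006,0.8],[0,0,0,0.264,0.011,-0.006,0.8],[0,0,0,0.264,0.011,-0.006,0],[0,0,0,0.264,0.011,-0.006,0],[0,0,0,0.264,0.011,-0.006,0],[0,0,0,0.264,0.011,-0.006,0],[0,0,0,0.264,0.011,-0.006,0],[0,0,0,0.1,0.011,-0.006,0],[0,0,0,-0.1,0.011,-0.006,0],[0.1,0,0,-0.12,-0.2,0,0],[0.2,0,0,-0.12,-0.4,0,0]]' 40; python3 - <<'E'
from h import *
print(row((435,-325,130),down(np.radians(0))))
E
```

```text
clock: 26.42
eef_pos: [529.2, -26.3, 137.8]
eef_rot: [-0.181, 1.568, -0.32]
wrist_force: [0.5, 0.4, -3.3]
finger_gap: 49.5
[0.456, 0.001, -0.0006, 0.0262, -1.0294, -0.174]
```

```bash
python3 -m handwheel '[[0.456,0,0,0.02,-0.5,-0.1,0],[0.456,0,0,0.02,-0.95,-0.17,0],[0.456,0,0,0.02,-0.95,-0.17,0],[0.456,0,0,0.02,-0.95,-0.17,0],[0.456,0,0,0.02,-0.95,-0.17,0],[0.456,0,0,0.02,-0.95,-0.17,0],[0.456,0,0,0.02,-0.95,-0.17,0],[0.456,0,0,0.02,-0.95,-0.17,0],[0.456,0,0,0.02,-0.95,-0.17,0]]' 40; python3 - <<'E'
from h import *
print(row((420,-325,40),down(np.radians(0))))
E
```

```text
clock: 27.55
eef_pos: [439.3, -301.4, 131.5]
eef_rot: [1.373, 1.568, -0.197]
wrist_force: [-0.2, -0.4, -1.7]
finger_gap: 50.0
[0.0003, 0.0002, -0.0008, 0.3048, -0.0652, 0.0785]
```

```bash
python3 -m handwheel '[[0,0,0,0,-0.065,0.078,0],[0,0,0,0.1,-0.065,0.078,0],[0,0,0,0.2,-0.065,0.078,0],[0,0,0,0.3,-0.065,0.078,0],[0,0,0,0.305,-0.065,0.078,0],[0,0,0,0.305,-0.065,0.078,0.62],[0,0,0,0.305,-0.065,0.078,0.62],[0,0,0,0.15,-0.065,0.078,0.62],[0,0,0,0,-0.065,0.078,0.62],[0,0,0,-0.25,0,0.27,0.8],[0,0,0,-0.25,0,0.27,0.8],[0,0,0,-0.25,0,0.27,0.8]]' 40; python3 - <<'E'
from h import *
print(cal('wrist')); save('w10.png',camera('wrist'));save('t10.png',camera('top'))
E
```

```text
clock: 29.05
eef_pos: [439.8, -383.7, 209.1]
eef_rot: [0.991, 1.564, -0.58]
wrist_force: [0.1, 1.4, -0.1]
finger_gap: 75.1
{'fov_y': 59.92823729258629, 'cx': 325.1968946112865, 'cy': 236.07871644650692, 'k1': -0.03108295823868799, 'position': array([ 439.4995482 , -317.80662222,  378.32036074]), 'attitude': array([ 2.90547689e+00, -6.58567613e-03,  9.34672943e-04])}
```

View pics/w10.png

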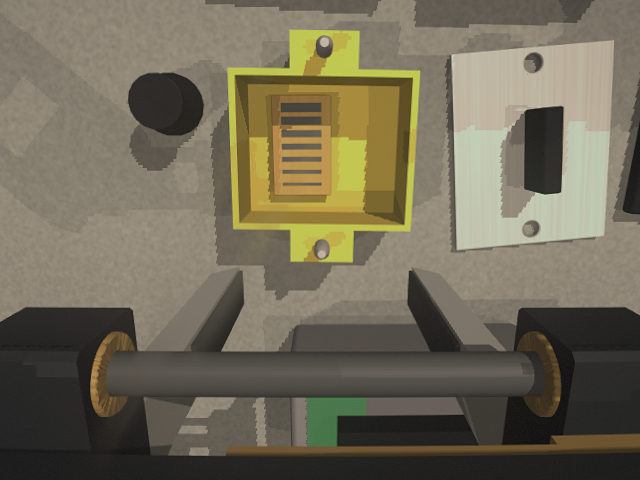

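```bash
python3 - <<'E'
from h import *
im=cv2.imread('pics/w10.png')
a=cv2.resize(im[20:100,215:435],None,fx=3.6,fy=3.6,interpolation=cv2.INTER_CUBIC)
b=cv2.resize(im[205:275,215:435],None,fx=3.6,fy=3.6,interpolation=cv2.INTER_CUBIC)
cv2.imwrite('pics/z10.png',np.vstack([a,b]))
cv2.imwrite('pics/z10c.png',cv2.resize(im[30:260,440:630],None,fx=2.6,fy=2.6,interpolation=cv2.INTER_CUBIC))
E
```

```text
(no output)
```

View pics/z10.png

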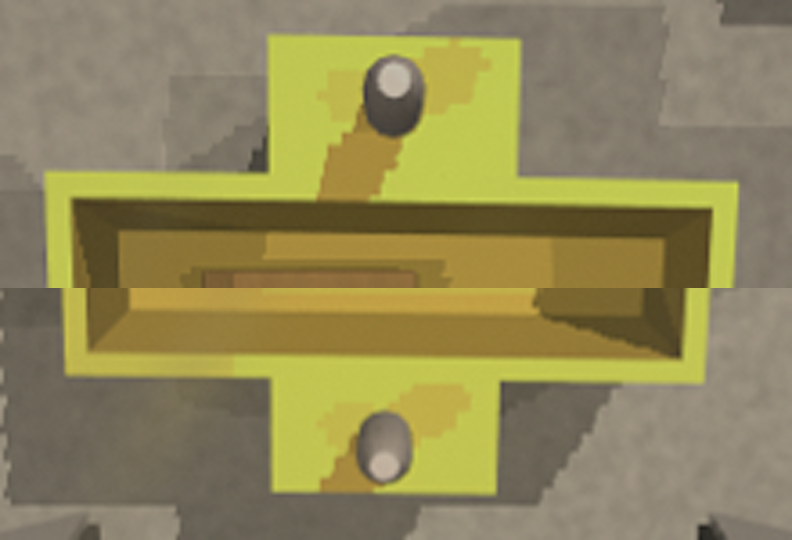

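View pics/z10c.png

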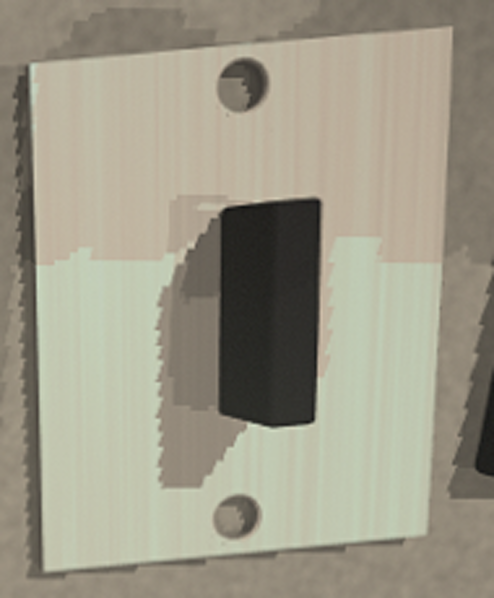

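```bash
cat > fit.py <<'E'
from h import *
from scipy.optimize import least_squares
def fit(c,pts,uv,z,x0):
    # pose (x,y,yaw) of planar body in world from pixels; pts own frame mm with own z, base height z
    pts=np.array(pts,float);uv=np.array(uv,float)
    def w(p): 
        q=R.from_euler('z',p[2]).apply(pts)
        return q+[p[0],p[1],z]
    r=least_squares(lambda p:(project(c,w(p))-uv).ravel(),x0,x_scale=[100,100,1])
    return r.x,r.fun.reshape(-1,2)
E
python3 - <<'E'
from fit import *
c={'fov_y': 59.92823729258629, 'cx': 325.1968946112865, 'cy': 236.07871644650692, 'k1': -0.03108295823868799, 'position': np.array([ 439.4995482 , -317.80662222,  378.32036074]), 'attitude': np.array([ 2.90547689e+00, -6.58567613e-03,  9.34672943e-04])}
pts=[(0,73,84),(0,-73,84),(-70,60,60),(70,60,60),(-70,-60,60),(70,-60,60),(-25,86,60),(25,86,60),(-25,-86,60),(25,-86,60)]
uv=[(324.4,42.2),(321.7,254.4),(227.5,67.8),(420.3,70.6),(233.3,229.4),(410.8,231.4),(289.4,29.7),(359.7,31.1),(290.3,261.7),(352.8,262.2)]
x,r=fit(c,pts,uv,0,[435,-325,0]);print('bin',x,np.degrees(x[2]));print(r.round(1).tolist())
f=lambda a,b:(440+a/2.6,30+b/2.6)
pc=[(-70,86,6),(70,86,6),(70,-86,6),(-70,-86,6),(0,73,6),(0,-73,6)]
uc=[f(30,64),f(452,27),f(428,535),f(44,570),f(243,84),f(237,516)]
x,r=fit(c,pc,uc,0,[622,-328,0]);print('cover',x,np.degrees(x[2]));print(r.round(1).tolist())
E
```

```text
bin [ 4.39974842e+02 -3.30198134e+02 -1.27465727e-02] -0.7303248165299204
[[0.1, -0.3], [0.1, 0.9], [-0.6, -0.5], [0.6, -0.4], [-0.5, 0.4], [0.2, 0.5], [-0.2, -0.5], [0.1, -0.8], [0.1, 0.6], [0.1, 0.8]]
cover [ 6.25833131e+02 -3.28580548e+02  9.81773425e-02] 5.625147369961994
[[-0.4, -0.8], [0.8, -1.1], [-0.1, 0.0], [-0.3, 1.0], [-0.1, 0.2], [0.1, 1.0]]
```

View pics/t10.png

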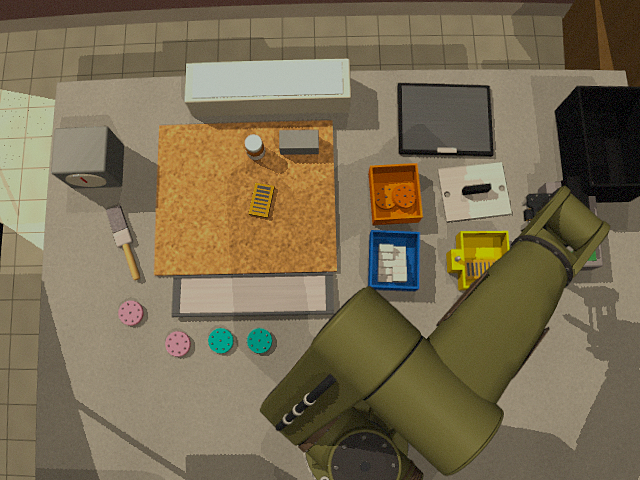

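```bash
python3 -m handwheel '[[-0.1,0,0,0,0.1,-0.2,0.8],[-0.2,0,0,0,0.2,-0.5,0.8],[-0.3,0,0,0,0.3,-1,0.8],[-0.43,0,0,0,0.3,-1,0.8],[-0.43,0,0,0,0.3,-1,0.8],[-0.43,0,0,0,0.3,-1,0.8],[-0.43,0,0,0,0.3,-1,0.8]]'; python3 - <<'E'
from h import *
print(row((613,218,100),down(np.radians(77))))
E
```

```text
clock: 30.02
eef_pos: [527.8, -80.0, 205.2]
eef_rot: [0.738, 1.57, 0.49]
wrist_force: [0.7, -0.7, 0.5]
finger_gap: 75.3
[-0.0069, 0.0001, -0.0001, 0.3511, 1.0326, 0.0308]
```

```bash
python3 -m handwheel '[[0,0,0,0.1,1,0.03,0.8],[0,0,0,0.2,1,0.03,0.8],[0,0,0,0.35,1,0.03,0.8],[0,0,0,0.35,1,0.03,0.8],[0,0,0,0.35,1,0.03,0.8],[0,0,0,0.35,1,0.03,0.8],[0,0,0,0.35,1,0.03,0.8]]'; python3 - <<'E'
from h import *
save('w11.png',camera('wrist'))
print(row((613,218,100),down(np.radians(77))))
E
```

```text
clock: 30.9
eef_pos: [609.5, 208.7, 99.6]
eef_rot: [-2.613, 1.57, -2.861]
wrist_force: [0.9, 0.3, 0.6]
finger_gap: 75.4
[-0.0069, 0.0001, -0.0, 0.0015, 0.035, 0.0016]
```

View pics/w11.png

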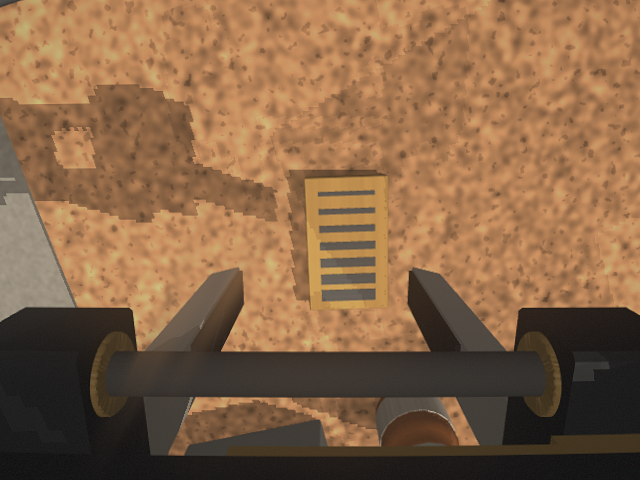

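```bash
python3 - <<'E'
from h import *
c=cal('wrist')
P=unproj(c,[(305,178),(387,176),(387,307),(311,310)],24)
m=P.mean(0);d=(P[0]+P[1]-P[2]-P[3])/2;print(P.round(1),m,np.linalg.norm(d),np.degrees(np.arctan2(d[1],d[0])))
print(row((m[0],m[1],21.5),down(np.arctan2(d[1],d[0])-np.pi/2)))
E
```

```text
[[566.1 206.   24. ]
 [576.8 253.   24. ]
 [657.4 235.5  24. ]
 [647.5 188.3  24. ]] [611.95060068 220.67850963  24.        ] 82.92206251458688 167.75449488237726
[-0.0111, 0.0001, -0.0, 0.2632, 0.0428, -0.004]
```

```bash
python3 -m handwheel '[[-0.011,0,0,0.05,0.043,-0.004,0.8],[-0.011,0,0,0.15,0.043,-0.004,0.8],[-0.011,0,0,0.263,0.043,-0.004,0.8],[-0.011,0,0,0.263,0.043,-0.004,0],[-0.011,0,0,0.263,0.043,-0.004,0],[-0.011,0,0,0.263,0.043,-0.004,0],[-0.011,0,0,0.263,0.043,-0.004,0],[-0.011,0,0,0.263,0.043,-0.004,0],[-0.011,0,0,0.1,0.043,0,0],[0,0,0,-0.1,0,0,0],[0.05,0,0,-0.15,-0.2,0,0],[0.15,0,0,-0.15,-0.4,0,0]]' 40; python3 - <<'E'
from h import *
print(row((455,-328,130),down(np.radians(0))))
E
```

```text
clock: 32.45
eef_pos: [580.1, 90.5, 146.8]
eef_rot: [0.677, 1.568, 0.079]
wrist_force: [0.7, 0.2, -3.5]
finger_gap: 49.4
[0.3097, 0.0003, -0.0008, 0.0545, -1.3881, 0.4401]
```

```bash
python3 -m handwheel '[[0.1,0,0,0,-0.3,0.1,0],[0.2,0,0,0,-0.6,0.2,0],[0.31,0,0,0,-1,0.32,0],[0.31,0,0,0,-1,0.32,0],[0.31,0,0,0,-1,0.32,0],[0.31,0,0,0,-1,0.32,0],[0.31,0,0,0,-1,0.32,0],[0.31,0,0,0,-1,0.32,0]]'; python3 - <<'E'
from h import *
print(row((457,-328,50),down(np.radians(0))))
E
```

```text
clock: 33.45
eef_pos: [491.0, -210.4, 146.4]
eef_rot: [1.763, 1.568, 0.194]
wrist_force: [0.5, 0.3, -3.6]
finger_gap: 49.5
[0.0007, -0.0001, -0.0007, 0.3208, -0.115, 0.3921]
```

```bash
python3 -m handwheel '[[0,0,0,0,-0.108,0.39,0],[0,0,0,0,-0.108,0.39,0],[0,0,0,0.1,-0.108,0.39,0],[0,0,0,0.2,-0.108,0.39,0],[0,0,0,0.3,-0.108,0.39,0],[0,0,0,0.32,-0.108,0.39,0],[0,0,0,0.32,-0.108,0.39,0.59],[0,0,0,0.32,-0.108,0.39,0.59],[0,0,0,0.1,-0.108,0.39,0.59],[0,0,0,-0.1,-0.108,0.39,0.59],[0,0,0,-0.2,-0.1,0.56,0.5],[0,0,0,-0.2,-0.1,0.56,0.5]]'; python3 - <<'E'
from h import *
print(row((440,-385,210),down(np.radians(0))))
E
```

```text
clock: 34.95
eef_pos: [461.7, -381.2, 210.1]
eef_rot: [1.019, 1.562, -0.551]
wrist_force: [-0.7, 0.4, -1.2]
finger_gap: 46.9
[0.0001, 0.0014, -0.0023, -0.0, -0.0724, 0.0127]
```

```bash
python3 -m handwheel '[[0,0.001,-0.002,0,0.1,0.012,0.5],[0,0.001,-0.002,0,0.1,0.012,0.5],[0,0.001,-0.002,0,0.1,0.012,0.5],[0,0.001,-0.002,0,0.1,0.012,0.5],[0,0.001,-0.002,0,0.1,0.012,0.5]]'; python3 - <<'E'
from h import *
c=cal('wrist');print(c, telemetry.read_state()['qd'].round(4)); im=camera('wrist');save('w12.png',im)
np.savez('w12.npz',im=im,**c); save('t12.png',camera('top'))
E
```

```text
clock: 35.58
eef_pos: [491.4, -384.7, 210.5]
eef_rot: [0.606, 1.569, -0.965]
wrist_force: [-0.4, 0.2, -0.3]
finger_gap: 46.9
{'fov_y': 59.92823729258629, 'cx': 325.1968946112865, 'cy': 236.07871644650692, 'k1': -0.03108295823868799, 'position': array([ 491.99745065, -319.29038985,  379.90408103]), 'attitude': array([ 2.90811238e+00, -1.48490295e-03,  5.94905026e-04])} [ 0.0009  0.0029 -0.0044  0.0006  0.0004 -0.0032]
```

View pics/w12.png

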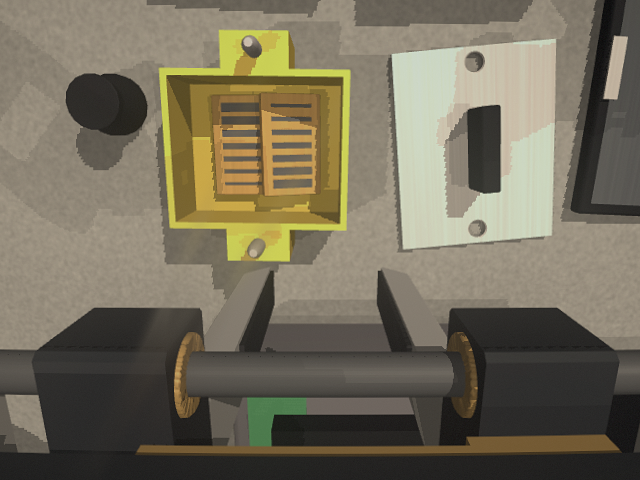

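View pics/t12.png

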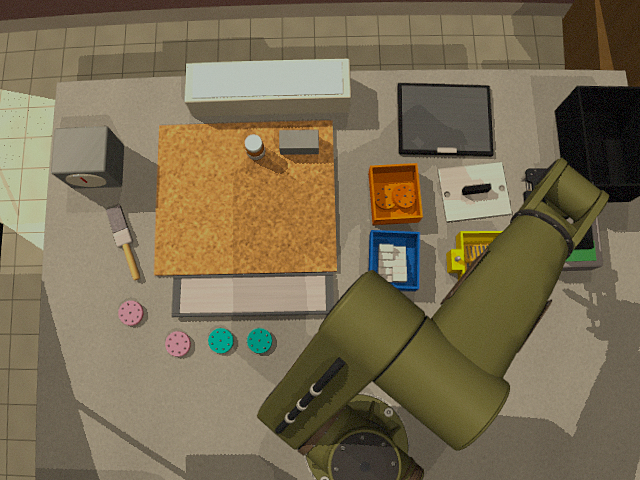

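```bash
python3 - <<'E'
from h import *
im=cv2.imread('pics/w12.png')
cv2.imwrite('pics/z12a.png',cv2.resize(im[15:275,150:360],None,fx=2.3,fy=2.3,interpolation=cv2.INTER_CUBIC))
cv2.imwrite('pics/z12b.png',cv2.resize(im[30:260,380:570],None,fx=2.6,fy=2.6,interpolation=cv2.INTER_CUBIC))
E
```

```text
(no output)
```

View pics/z12a.png

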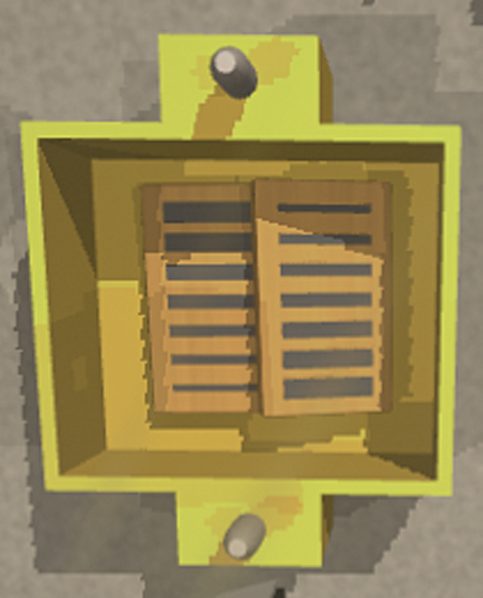

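View pics/z12b.png

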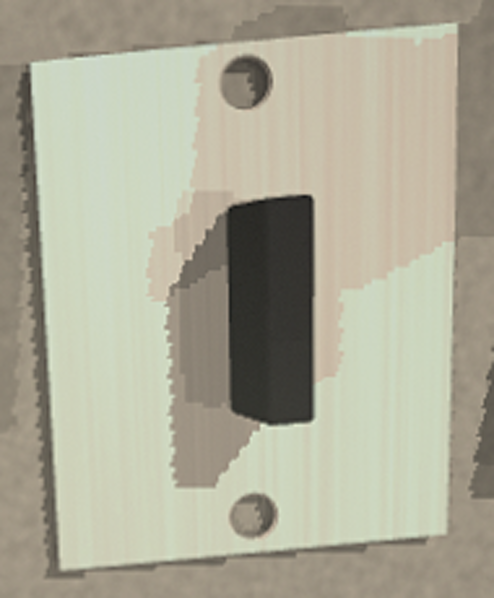

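```bash
python3 - <<'E'
from fit import *
c={k:v for k,v in np.load('w12.npz').items()}
g=lambda a,b:(150-0.28+a/2.3,15-0.28+b/2.3)
pts=[(0,73,84),(0,-73,84),(-70,60,60),(70,60,60),(-70,-60,60),(70,-60,60),(-25,86,60),(25,86,60),(-25,-86,60),(25,-86,60)]
uv=[g(225,61),g(237,546),g(22,122),g(461,127),g(47,490),g(451,494),g(159,35),g(319,37),g(180,565),g(321,567)]
x,r=fit(c,pts,uv,0,[435,-325,0]);print('bin',x,np.degrees(x[2]));print(r.round(1).tolist())
f=lambda a,b:(380-.3+a/2.6,30-.3+b/2.6)
pc=[(-70,86,6),(70,86,6),(70,-86,6),(-70,-86,6),(0,73,6),(0,-73,6)]
uc=[f(31,63),f(458,23),f(445,535),f(60,570),f(246,81),f(254,517)]
x,r=fit(c,pc,uc,0,[622,-328,0]);print('cover',x,np.degrees(x[2]));print(r.round(1).tolist())
# full 6dof free camera offset? report bin with free z
print(row((x[0],x[1],100),down(x[2])))
E
```

```text
bin [ 4.40232200e+02 -3.30093391e+02 -1.34823575e-02] -0.7724821804245007
[[0.3, 0.0], [0.4, 1.6], [-1.1, -0.7], [0.7, -0.8], [-0.9, 0.6], [0.8, 1.2], [-0.4, -0.9], [0.2, -1.1], [-0.6, 0.4], [0.4, 0.4]]
cover [ 6.25897438e+02 -3.28786378e+02  9.60218434e-02] 5.501646365046334
[[-0.5, -0.9], [0.4, -0.6], [0.9, 0.1], [-0.5, 0.6], [0.0, 0.6], [-0.3, 0.4]]
[-0.0305, 0.0004, -0.0003, 0.3686, 0.4476, -0.187]
```

```bash
python3 -m handwheel '[[-0.03,0,0,0.1,0.447,-0.187,0.5],[-0.03,0,0,0.2,0.447,-0.187,0.5],[-0.03,0,0,0.268,0.447,-0.187,0.5],[-0.03,0,0,0.268,0.447,-0.187,0.5],[-0.03,0,0,0.268,0.447,-0.187,0.5],[-0.03,0,0,0.268,0.447,-0.187,0.5]]'; python3 - <<'E'
from h import *
c=cal('wrist');im=camera('wrist');save('w13.png',im)
np.savez('w13.npz',im=im,**c)
print(row((625.9,-328.7,20),down(np.radians(5.5))))
E
```

```text
clock: 36.42
eef_pos: [625.4, -329.9, 132.3]
eef_rot: [0.771, 1.567, -0.706]
wrist_force: [-0.2, -0.4, -0.2]
finger_gap: 47.0
[-0.0009, 0.0009, -0.0009, 0.3736, 0.001, -0.0044]
```

View pics/w13.png

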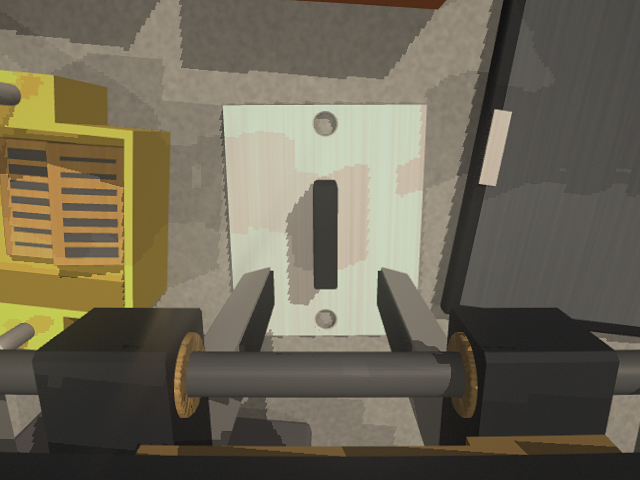

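```bash
python3 - <<'E'
from fit import *
c={k:v for k,v in np.load('w13.npz').items()}
# refine hole centres
g=cv2.cvtColor(c['im'],cv2.COLOR_RGB2GRAY)
cv2.imwrite('pics/z13.png',np.hstack([cv2.resize(c['im'][100:150,300:350,::-1],None,fx=7,fy=7,interpolation=cv2.INTER_CUBIC),cv2.resize(c['im'][295:345,300:350,::-1],None,fx=7,fy=7,interpolation=cv2.INTER_CUBIC)]))
x,r=fit(c,[(-70,86,6),(70,86,6),(0,73,6),(0,-73,6)],[(222,105),(426,104),(325.5,123.5),(325.3,319)],0,[622,-328,0]);print(x,np.degrees(x[2]),r.round(1).tolist())
E
```

```text
[ 6.26383970e+02 -3.28430732e+02  9.79832690e-02] 5.61402777475764 [[-0.3, -0.5], [1.1, -0.4], [-0.9, -0.0], [0.1, 1.2]]
```

View pics/z13.png

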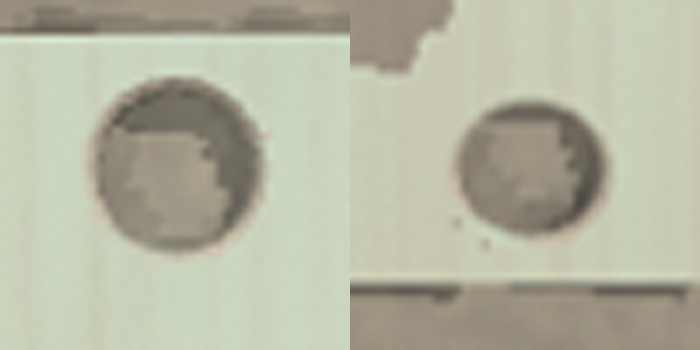

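```bash
python3 - <<'E'
from h import *
print(row((626.3,-328.5,19),down(np.radians(5.6))))
E
python3 -m handwheel '[[-0.001,0.001,-0.001,0.1,0.002,-0.005,0.5],[-0.001,0.001,-0.001,0.2,0.002,-0.005,0.5],[-0.001,0.001,-0.001,0.3,0.002,-0.005,0.5],[-0.001,0.001,-0.001,0.36,0.002,-0.005,0.5],[-0.001,0.001,-0.001,0.376,0.002,-0.005,0.5],[-0.001,0.001,-0.001,0.376,0.002,-0.005,0.5]]' 50; python3 - <<'E'
from h import *
print(row((626.3,-328.5,19),down(np.radians(5.6))))
E
```

```text
[-0.0014, 0.0009, -0.0009, 0.3769, 0.0024, -0.0049]
clock: 37.22
eef_pos: [626.5, -328.8, 20.2]
eef_rot: [0.973, 1.57, -0.501]
wrist_force: [0.8, -0.2, -0.3]
finger_gap: 47.0
[-0.0005, 0.0001, -0.0002, 0.0041, -0.0005, -0.0011]
```

Close with force and lift slightly.

```bash
python3 -m handwheel '[[0,0,0,0.003,0,0,0],[0,0,0,0.003,0,0,0],[0,0,0,0.003,0,0,0],[0,0,0,0.003,0,0,0],[0,0,0,0.003,0,0,0],[0,0,0,0.003,0,0,0]]' 60; python3 - <<'E'
from h import *
c=cal('wrist');im=camera('wrist');save('w14.png',im)
np.savez('w14.npz',im=im,**c); print(fk()[0],fk()[1].as_matrix().round(4))
E
```

```text
clock: 37.98
eef_pos: [626.5, -328.9, 19.6]
eef_rot: [0.828, 1.57, -0.647]
wrist_force: [-2.5, 0.7, 4.0]
finger_gap: 15.6
[ 626.48865725 -328.89511496   19.56718812] [[ 7.000e-04  9.954e-01  9.610e-02]
 [-5.000e-04  9.610e-02 -9.954e-01]
 [-1.000e+00  6.000e-04  6.000e-04]]
```

View pics/w14.png

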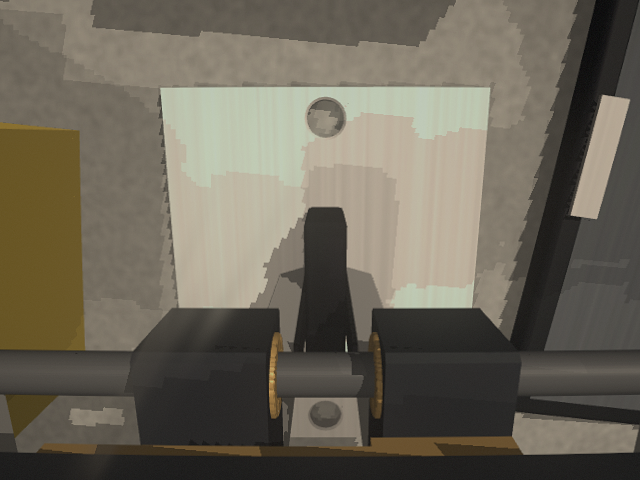

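```bash
cat > cov.py <<'E'
from fit import *
def cov(npz,uv,pts,z):
    c={k:v for k,v in np.load(npz).items()}
    return fit(c,pts,uv,z,[622,-328,0.09])
E
python3 - <<'E'
from cov import *
x,r=cov('w14.npz',[(325.3,117.5),(325,413.5),(161,88),(490,88)],[(0,73,6),(0,-73,6),(-70,86,6),(70,86,6)],0)
print(x,np.degrees(x[2]),r.round(1).tolist())
p,rt=fk()
d=np.array([x[0],x[1],0])-p; print('cover centre in tool axes',rt.inv().apply(d), 'yaw tool',np.degrees(np.arctan2(.0961,.9954)))
E
```

```text
[ 6.27329137e+02 -3.28498173e+02  9.59440624e-02] 5.497189845049239 [[0.1, 0.5], [0.2, 3.9], [-2.3, -1.5], [2.1, -1.2]]
cover centre in tool axes [19.56752484  0.86297719 -0.32567105] yaw tool 5.514478957735463
```

```bash
cat > ba.py <<'E'
from fit import *
c0={'fov_y': 59.92823729258629, 'cx': 325.1968946112865, 'cy': 236.07871644650692, 'k1': -0.03108295823868799, 'position': np.array([ 439.4995482 , -317.80662222,  378.32036074]), 'attitude': np.array([ 2.90547689e+00, -6.58567613e-03,  9.34672943e-04])}
L=lambda n:{k:v for k,v in np.load(n).items() if k!='im'}
c12,c13,c14=L('w12.npz'),L('w13.npz'),L('w14.npz')
bp=[(0,73,84),(0,-73,84),(-70,60,60),(70,60,60),(-70,-60,60),(70,-60,60),(-25,86,60),(25,86,60),(-25,-86,60),(25,-86,60)]
cp=[(-70,86,6),(70,86,6),(70,-86,6),(-70,-86,6),(0,73,6),(0,-73,6)]
g=lambda a,b:(150-0.28+a/2.3,15-0.28+b/2.3)
f=lambda a,b:(380-.3+a/2.6,30-.3+b/2.6)
f0=lambda a,b:(440-.3+a/2.6,30-.3+b/2.6)
b10=np.array([(324.4,42.2),(321.7,254.4),(227.5,67.8),(420.3,70.6),(233.3,229.4),(410.8,231.4),(289.4,29.7),(359.7,31.1),(290.3,261.7),(352.8,262.2)])-.3
b12=[g(225,61),g(237,546),g(22,122),g(461,127),g(47,490),g(451,494),g(159,35),g(319,37),g(180,565),g(321,567)]
u10=[f0(30,64),f0(452,27),f0(428,535),f0(44,570),f0(243,84),f0(237,516)]
u12=[f(31,63),f(458,23),f(445,535),f(60,570),f(246,81),f(254,517)]
u13=[(325.2,123.3),(325.7,318.7),(222,105),(426,104)]
u14=[(325.3,117.5),(325,413.5),(161,88),(490,88)]
hp=[(0,73,6),(0,-73,6),(-70,86,6),(70,86,6)]
def corr(c,q):
    Rc=R.from_euler('xyz',c['attitude'])
    d=dict(c);d['position']=c['position']+Rc.apply(q[:3]);d['attitude']=(Rc*R.from_rotvec(q[3:6])).as_euler('xyz');return d
W=lambda p,pts:R.from_euler('z',p[2]).apply(np.array(pts,float))+[p[0],p[1],0]
tcp=np.array([626.489,-328.895]);yt=0.0962
def res(v):
    q=v[:6];bin_=v[6:9];cov=v[9:12];dz=v[12]
    c14p=[tcp[0]-np.sin(yt)*dz,tcp[1]+np.cos(yt)*dz,yt]  # cover centre offset dz along handle
    r=[(project(corr(c0,q),W(bin_,bp))-b10).ravel(),(project(corr(c12,q),W(bin_,bp))-b12).ravel(),
       (project(corr(c0,q),W(cov,cp))-u10).ravel(),(project(corr(c12,q),W(cov,cp))-u12).ravel(),
       (project(corr(c13,q),W(cov,hp))-u13).ravel(),(project(corr(c14,q),W(c14p,hp))-u14).ravel(),
       q[:3]/3, q[3:]/0.01]
    return np.concatenate(r)
if __name__=='__main__':
    s=least_squares(res,np.r_[np.zeros(6),440,-330,-.013,626,-328.5,.097,0],x_scale=np.r_[1,1,1,.01,.01,.01,1,1,.01,1,1,.01,1],loss='soft_l1')
    v=s.x;print('q',v[:6].round(4));print('bin',v[6:9]);print('cov',v[9:12],'dz',v[12]);rr=res(v);print('rms',np.sqrt((rr**2).mean()),rr.round(1).tolist())
    J=s.jac;C=np.linalg.inv(J.T@J);print('sd',np.sqrt(np.diag(C)).round(3));np.save('q.npy',v[:6])
E
python3 ba.py
```

```text
q [-4.4890e-01  7.1450e-01 -2.3982e+00  1.0000e-04 -2.2000e-03 -3.0000e-04]
bin [ 4.38621823e+02 -3.30109328e+02 -1.33301092e-02]
cov [ 6.25312063e+02 -3.28664578e+02  9.73593644e-02] dz 0.15731578460057136
rms 0.381601399561769 [0.0, 0.5, 0.1, 0.0, 0.2, 0.0, -0.1, 0.2, 0.2, -0.3, -0.3, -0.0, 0.2, 0.4, -0.1, 0.1, 0.3, -0.3, -0.0, -0.1, 0.2, 0.8, 0.3, 0.6, -0.3, -0.1, -0.2, -0.4, -0.2, -0.2, 0.1, 0.4, -0.1, -0.1, -0.2, -0.3, -0.3, -0.6, 0.1, -0.7, 0.0, -0.1, 0.5, -0.3, -0.4, -0.1, 0.0, 0.6, -0.1, 0.9, 0.1, 0.8, -0.3, -0.5, -0.2, -0.5, 0.6, -0.8, -0.0, -0.2, -0.2, 0.8, -0.3, -0.3, -0.6, 0.3, -0.3, 0.1, 0.7, -0.2, 0.4, -0.0, 0.0, 0.8, 0.2, 0.8, -0.0, -0.6, -0.2, -0.6, -0.1, 0.2, -0.8, 0.0, -0.2, -0.0]
sd [6.140e-01 2.867e+00 7.670e-01 4.000e-03 3.000e-03 2.000e-03 4.650e-01
 3.076e+00 3.000e-03 6.870e-01 3.082e+00 3.000e-03 2.962e+00]
```

```bash
python3 -m handwheel '[[0,0,0,-0.05,0,0,0],[0,0,0,-0.15,0,0,0],[0,0,0,-0.3,0,0,0],[0,0,0,-0.4,0,0,0],[0,0,0,-0.4,0,0,0]]' 60; python3 - <<'E'
from h import *
print(row((438.6,-330.3,137),down(-.0133)))
E
```

```text
clock: 38.65
eef_pos: [627.3, -329.3, 142.5]
eef_rot: [0.937, 1.565, -0.538]
wrist_force: [-0.4, -0.7, -3.4]
finger_gap: 15.7
[0.0349, 0.001, -0.0015, 0.0152, -0.6264, -0.057]
```

```bash
python3 -m handwheel '[[0.01,0,0,0.015,-0.1,-0.01,0],[0.02,0,0,0.015,-0.25,-0.02,0],[0.03,0.001,-0.001,0.015,-0.4,-0.04,0],[0.035,0.001,-0.0015,0.015,-0.55,-0.05,0],[0.035,0.001,-0.0015,0.015,-0.626,-0.057,0],[0.035,0.001,-0.0015,0.015,-0.626,-0.057,0],[0.035,0.001,-0.0015,0.015,-0.626,-0.057,0],[0.035,0.001,-0.0015,0.015,-0.626,-0.057,0]]' 60; python3 - <<'E'
from h import *
print(row((438.6,-330.3,120),down(-.0133)))
c=cal('wrist');im=camera('wrist');save('w15.png',im);np.savez('w15.npz',im=im,**c)
save('s15.png',camera('scene'))
E
```

```text
clock: 39.65
eef_pos: [439.3, -330.0, 136.5]
eef_rot: [-2.461, 1.57, 2.238]
wrist_force: [0.6, 0.4, -4.2]
finger_gap: 15.5
[0.0001, -0.0002, 0.0002, 0.055, -0.0022, 0.001]
```

View pics/w15.png

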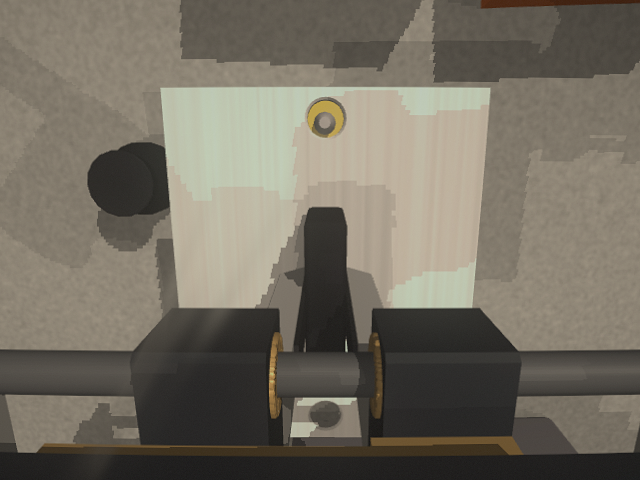

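View pics/s15.png

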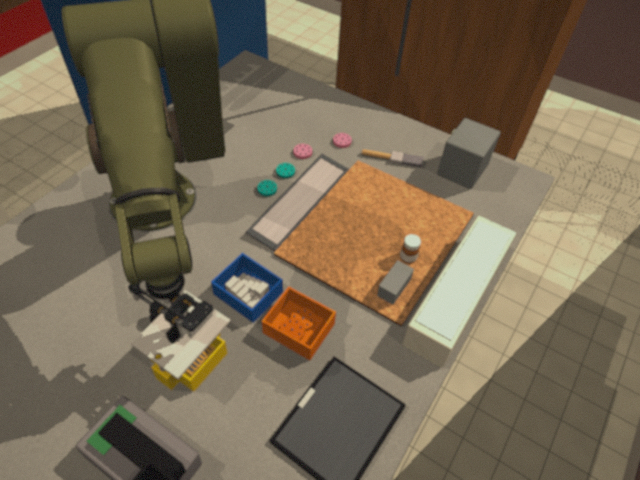

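```bash
python3 - <<'E'
from ba import *
q=np.load('q.npy');c=corr(L('w15.npz'),q)
im=np.load('w15.npz')['im']
cv2.imwrite('pics/z15.png',cv2.resize(im[85:150,295:360,::-1],None,fx=8,fy=8,interpolation=cv2.INTER_CUBIC))
p,rt=fk();print(p)
print('tip',unproj(c,[(325,123)],84),'hole',unproj(c,[(325.4,117.5)],p[2]-19.57+6))
print('expected tip', W([438.62,-330.11,-.0133],[(0,73,84)]), project(c,W([438.62,-330.11,-.0133],[(0,73,84)])))
E
```

```text
[ 439.12922028 -330.08143748  136.68488871]
tip [[ 440.06934505 -257.39946406   84.        ]] hole [[ 440.35504431 -256.45333201  123.11488871]]
expected tip [[ 439.59087138 -257.11645639   84.        ]] [[324.07600827 122.45295949]]
```

View pics/z15.png

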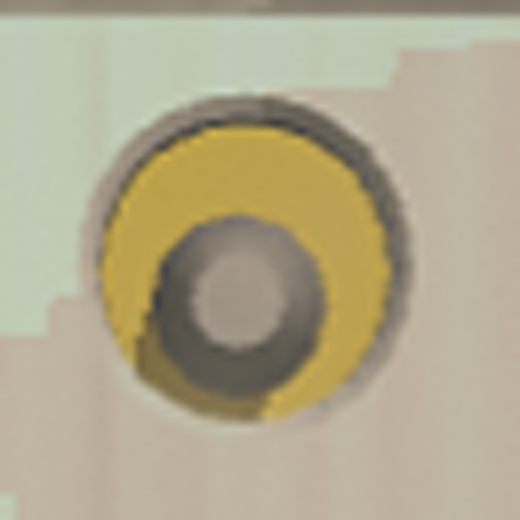

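```bash
python3 - <<'E'
from h import *
print(row((438.6,-330.4,100),down(-.0133)))
E
python3 -m handwheel '[[0,0,0,0.03,-0.002,0.001,0],[0,0,0,0.06,-0.002,0.001,0],[0,0,0,0.09,-0.002,0.001,0],[0,0,0,0.1,-0.002,0.001,0],[0,0,0,0.1,-0.002,0.001,0]]' 60; python3 - <<'E'
from h import *
print(row((438.6,-330.4,80),down(-.0133)))
save('w16.png',camera('wrist')[85:150,295:360].repeat(8,0).repeat(8,1))
E
```

```text
[0.0001, -0.0001, 0.0001, 0.1223, -0.0017, 0.0011]
clock: 40.38
eef_pos: [438.5, -330.3, 106.5]
eef_rot: [-2.368, 1.57, 2.331]
wrist_force: [-0.8, -0.5, -3.1]
finger_gap: 15.5
[0.0, -0.0002, 0.0002, 0.0883, 0.0004, 0.0002]
```

View pics/w16.png

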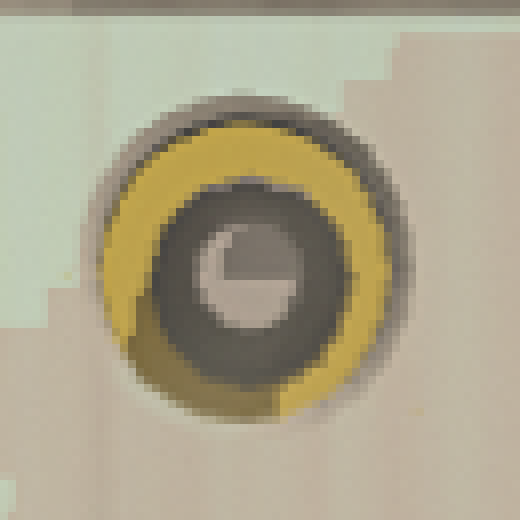

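```bash
python3 -m handwheel '[[0,0,0,0.03,0,0,0],[0,0,0,0.05,0,0,0],[0,0,0,0.07,0,0,0],[0,0,0,0.085,0,0,0],[0,0,0,0.085,0,0,0]]' 60; python3 - <<'E'
from h import *
print(row((438.6,-330.4,79.5),down(-.0133)))
print(telemetry.read_state()['wrist_force'],telemetry.read_state()['moment'])
E
```

```text
clock: 41.05
eef_pos: [438.5, -330.3, 80.9]
eef_rot: [-2.356, 1.57, 2.344]
wrist_force: [0.2, -0.4, -2.7]
finger_gap: 15.6
[0.0001, -0.0002, 0.0002, 0.0047, 0.0004, 0.0003]
[ 0.22046604 -0.38637376 -2.70363677] [-0.07850482 -0.0773999   0.05164987]
```

No contact force; both pins in. Seat it and look before releasing.

```bash
python3 -m handwheel '[[0,0,0,0.004,0,0,0],[0,0,0,0.006,0,0,0],[0,0,0,0.006,0,0,0]]' 60; python3 - <<'E'
from h import *
save('w17.png',camera('wrist'));save('s17.png',cv2.resize(camera('scene')[240:420,100:300],None,fx=3,fy=3,interpolation=cv2.INTER_CUBIC))
print(telemetry.read_state()['wrist_force'],telemetry.read_state()['moment'])
E
```

```text
clock: 41.42
eef_pos: [438.6, -330.4, 79.6]
eef_rot: [-2.367, 1.57, 2.332]
wrist_force: [-2.2, 1.5, 2.7]
finger_gap: 15.7
[-2.5663159   3.95417695  5.1736723 ] [0.2512556  0.3519229  0.01879207]
```

View pics/s17.png

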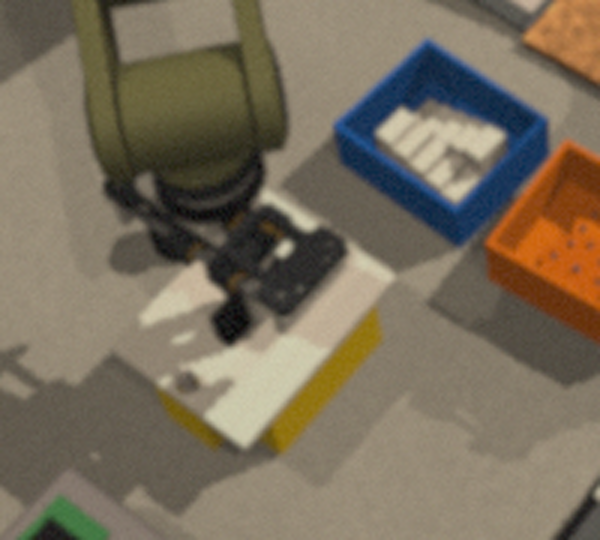

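View pics/w17.png

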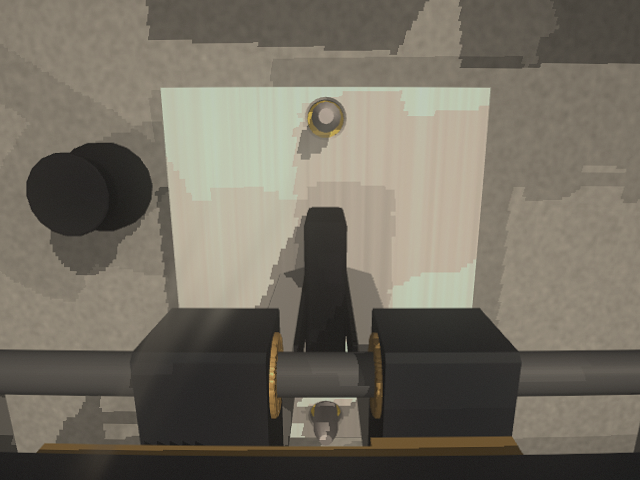

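Both pins are through the holes (326,117 and 326,418) and the rim now carries the plate. I'll open gently and go straight up.

```bash
python3 -m handwheel '[[0,0,0,0.004,0,0,0.25],[0,0,0,0.004,0,0,0.4],[0,0,0,0.004,0,0,0.5],[0,0,0,0.004,0,0,0.5],[0,0,0,-0.1,0,0,0.5],[0,0,0,-0.3,0,0,0.5],[0,0,0,-0.45,0,0,0.5],[0,0,0,-0.45,0,0,0.5]]' 60; python3 - <<'E'
from h import *
c=cal('wrist');im=camera('wrist');save('w18.png',im);np.savez('w18.npz',im=im,**c)
E
```

```text
clock: 42.52
eef_pos: [439.5, -331.2, 218.0]
eef_rot: [0.882, 1.565, -0.701]
wrist_force: [-0.3, -1.0, -0.9]
finger_gap: 46.7
```

View pics/w18.png

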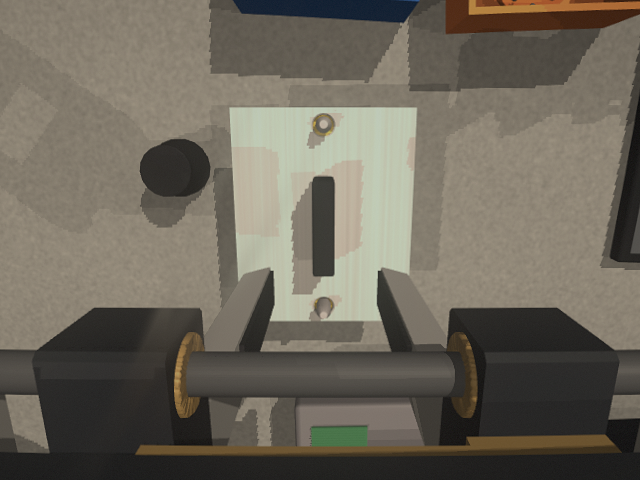

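```bash
python3 -m handwheel '[[0,0,0,0,-0.2,0.15,0.5],[0,0,0,0,-0.4,0.3,0.5],[0,0,0,0,-0.6,0.45,0.5],[0,0,0,0,-0.8,0.6,0.5],[0,0,0,0,-0.8,0.6,0.5],[0,0,0,0,-0.8,0.6,0.5],[0,0,0,0,-0.8,0.6,0.5],[0,0,0,0,-0.8,0.6,0.5]]'; python3 - <<'E'
from ba import *
q=np.load('q.npy');c=corr(L('w18.npz'),q)
uv=[(230,107),(417,108),(379.5,321)]; 
# fit xyz yaw
pts=np.array([(-70,86,6),(70,86,6),(-70,86,6)],float)[:2]
im=camera('top');save('t19.png',im);save('z19.png',cv2.resize(im[150:330,350:530],None,fx=3.2,fy=3.2,interpolation=cv2.INTER_CUBIC))
s=camera('scene');save('s19.png',s);save('zs19.png',cv2.resize(s[240:420,130:340],None,fx=3,fy=3,interpolation=cv2.INTER_CUBIC))
E
```

```text
clock: 43.58
eef_pos: [197.5, -506.8, 215.0]
eef_rot: [1.222, 1.569, -0.361]
wrist_force: [-0.7, 0.2, -0.4]
finger_gap: 46.8
```

View pics/z19.png

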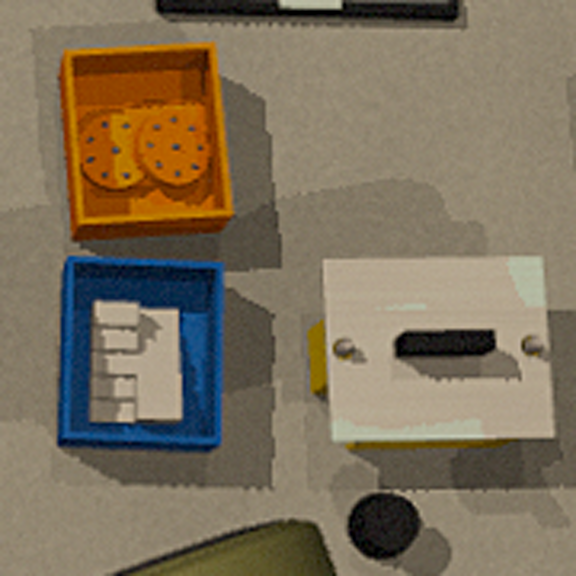

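View pics/zs19.png

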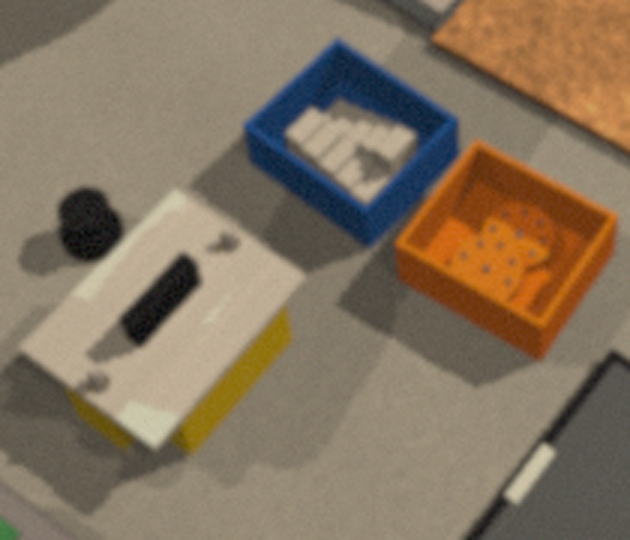

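View pics/t19.png

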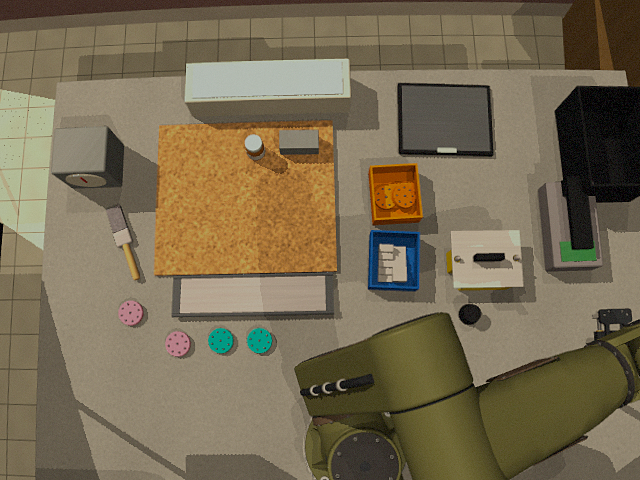

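```bash
python3 - <<'E'
from ba import *
c=corr(L('w18.npz'),np.load('q.npy'));im=np.load('w18.npz')['im'];H=lambda a,y,x:cv2.resize(im[y:y+40,x:x+40,::-1],None,fx=8,fy=8,interpolation=cv2.INTER_CUBIC)
cv2.imwrite('pics/z18.png',np.vstack([np.hstack([H(0,90,210),H(0,90,400)]),np.hstack([H(0,300,280),H(0,300,340)])]))
for z in (63,66,69): print(z,project(c,W([438.62,-330.2,-.0133],[(-70,86,z),(70,86,z),(-20,-86,z),(20,-86,z)])).round(1).tolist())
E
```

```text
63 [[230.5, 107.4], [416.0, 107.5], [299.9, 318.8], [347.0, 318.8]]
66 [[229.7, 107.2], [416.9, 107.3], [299.7, 320.3], [347.2, 320.3]]
69 [[228.8, 106.9], [417.8, 107.0], [299.5, 321.9], [347.4, 321.8]]
```

View pics/z18.png

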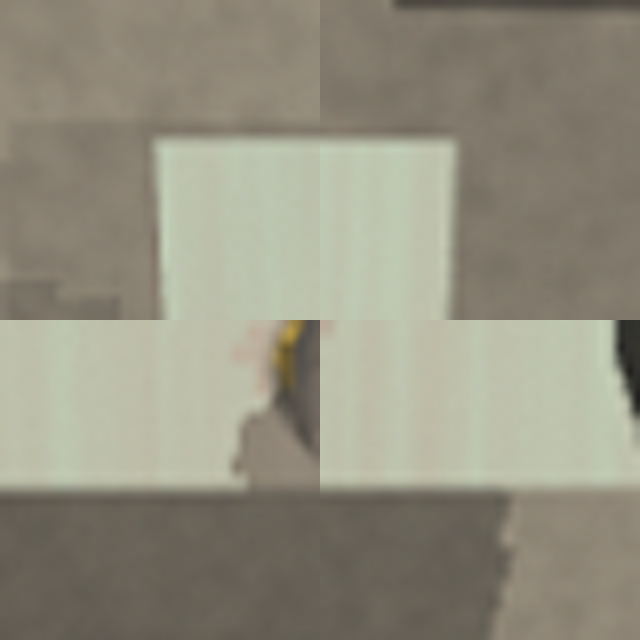

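```bash
python3 - <<'E'
from cell import order
print(order.sign_off())
E
```

```text
the job is handed in; nothing more can be done
None
```

I folded the gate down and sorted all six objects. The two discs are in the orange bin, the two wedges in the blue bin and the two grids in the yellow bin. I then lowered the cover over both pins and released it, and handed the job in at about 44 s.

**Last checks:**
- **Bins and gate:** the final top and scene views showed an empty cork shelf, the gate down, the discs and wedges in their bins, and the loupe, brush, jar and brick where they started. The grids are now hidden, but I saw both in the yellow bin before covering it.
- **Cover:** the plate met the rim at the expected height. Its corners matched the flush, level pose to about 1 px, or roughly 1 mm in height.
- **Robot:** it was clear of everything when I handed in.

**What failed or disagreed:**
- **First wedge grasp:** the first try on one wedge lifted before the jaws had closed, so I repeated it.
- **Cameras:** the top camera read objects about 4–5 mm off from the wrist camera. I used the wrist camera for grasping, and for the cover I corrected its offset of about 2 mm.

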